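Cure the painted edges of leather cases in the UV box

ROBOT

A 6-joint arm with a two-finger parallel gripper is mounted at the origin on the work surface. World frame = base frame: x ahead of the robot, y to its left, z up, the work surface at z = 0. Lengths are in mm, angles in rad, forces in N, time in s.
With the tool pointing down it reaches from about 425 to 950 mm from the base axis. Payload 3.5 kg.
Tool frame: the origin (TCP) lies at the very end of the fingers, on their centre line; the grasp point (between the pads) lies 19 mm behind it (tcp_to_grasp is the distance from the TCP to the grasp point, in mm); z points along the fingers, y is the line along which they close (so a half turn about z gives the same grasp; the last joint's range is limited). The gripper opens to 85 mm and grips with 20 to 120 N. Pads are 22 mm wide; open, the fingers measure 114 mm over their backs; the gripper's body (76 mm by 85 mm) begins 54 mm behind the grasp point. The pads swing forward as they close: fully open they stand 13 mm farther back than shut.
Start: joints at [1.077, 0.286, 1.577, -0, 1.279, -0.15], TCP at [227.483, 635.498, 231.325] pointing down, gripper open.
Joint ranges: [-2.77, 2.77], [-0.9, 2.22], [0.21, 2.48], [-1.53, 4.67], [0.24, 2.81], [-2.84, 2.84]. Speed limits (rad/s): [2.79, 2.79, 3.14, 3.14, 3.14, 3.14].

INTERFACE

Orientations are given as a unit quaternion [x, y, z, w].
In Python, from station import * gives the robot as it stands.
- The arm moves only by the tool jog_arm, never from a script. Its argument "plan" is one flat list of numbers, 6 for each row, row after row: the shift along the tool's x, y, z in m, then the turn, a rotation vector about the tool's x, y, z in rad. A call has 1 to 12 rows; each row is the pose to reach, as a shift and turn from the pose commanded when the call began, along the tool's axes at that moment; what a row does not reach only later rows make up. A row lasts 1/12 s, in which the tool goes at most 41.7 mm and 7.16 degrees, less where a joint would pass 70% of its speed; a pose out of reach is approached as far as the arm can. A call with a gripper value outside its range is refused whole. "claw" is the opening, from -1 (shut) to 1 (fully open), set as the call begins (left out, the last holds). The fingers move at their own pace and stop on an object; "grip_force" is the grip in N (left out, the last holds). Time passes only in rows, so rows that repeat a pose let the fingers close. It gives the time, the measured TCP pose, the force, the opening and the grip force at its end, in the units of the state.
- observe(): the state, without advancing time (a new reading comes with each control period).
- camera(name): name is "scene" or "top" or "wrist"; returns a dict with "color" (384x512x3 uint8, red, green, blue), "K" (3x3 intrinsics, pixels), "D" ([k1, k2, p1, p2, k3] as OpenCV has them; the pictures are not rectified), "xyz" and "attitude" of the camera in the world. Camera axes: x right, y down, z forward; pixel columns grow to the right and rows downward; lengths in mm; the calibration is good to about 2 mm. A picture is of the moment at which its call begins. There is no depth.
- sign_off(): hands the job in; it is judged then, once.
The state is a dict: "time": time; "joint_pos": joint angles; "joint_vel": joint speeds; "tau": joint torques, N m; "position": TCP position; "tool_rot": TCP orientation; "ft_force": force on the tool from outside, world axes, zero at the start; "torque": the same for the moment, N m; "width": opening from 0.0 (shut) to 1.0 (fully open); "finger_force": force on a finger pad.
Only numpy, scipy, OpenCV 4.12 (cv2) and the standard library are available. Lean on these libraries where they do the work, as an engineer would, in place of code of your own. Each camera call takes 0.05 s, during which the arm holds its last target. There are 200 camera calls.

TASK

Stand every leather-covered case in the orange-handled rack tray, each on its short end in its own slot, then slide the tray fully home into the curing box and push the red plunger on top all the way down, keeping it fully down for about two seconds. Then let the plunger up and draw the tray back out until its rack part is wholly clear of the box and its guide plates, the cases still standing in it, flat on the bench. Never push the plunger unless the tray is fully home, and leave the other things on the bench where they are.

Things in the scene. Friction and masses are not known exactly. Their poses are not given: they have to be found in the camera images.
- case1: Rigid brown leather-covered case (flat block with cream stitching and a cream edge line), 90 x 58 x 18 mm, 0.1 kg. Origin at its centre; x along its 90 mm length, y along its 58 mm width, z through its 18 mm thickness. It starts flat on the dark cutting mat at the robot's left. Either end may be up, either face forward. There are three or four cases (None when absent).
- case2: Rigid brown leather-covered case (flat block with cream stitching and a cream edge line), 90 x 58 x 18 mm, 0.1 kg. Origin at its centre; x along its 90 mm length, y along its 58 mm width, z through its 18 mm thickness. It starts flat on the dark cutting mat at the robot's left. Either end may be up, either face forward. There are three or four cases (None when absent).
- case3: Rigid brown leather-covered case (flat block with cream stitching and a cream edge line), 90 x 58 x 18 mm, 0.1 kg. Origin at its centre; x along its 90 mm length, y along its 58 mm width, z through its 18 mm thickness. It starts flat on the dark cutting mat at the robot's left. Either end may be up, either face forward. There are three or four cases (None when absent).
- case4: Rigid brown leather-covered case (flat block with cream stitching and a cream edge line), 90 x 58 x 18 mm, 0.1 kg. Origin at its centre; x along its 90 mm length, y along its 58 mm width, z through its 18 mm thickness. It starts flat on the dark cutting mat at the robot's left. Either end may be up, either face forward. There are three or four cases (None when absent).
- tray: Loose rack tray, 0.35 kg, on the bench in front of the box, roughly lined up. Origin: centre of the underside of its rack part, z up. Rack part 78 mm (x) by 152 mm (y): aluminium floor 6 mm thick; five white cross walls 8 mm thick, tops 46 mm above the underside, make four slots; low rims 22 mm high on the long sides. It slides on the bench; a handle runs out at its +y end.
- tray_grip (a point): Point to grip the orange handle bar from above, closing across its 14 mm width: tray frame (0, 148, 30) mm. The bar runs along the tray's y from y = 75 to 167 mm, from 8 to 32 mm above the underside.
- slot1 (a point): Floor centre of the tray's first slot, farthest from the handle: tray frame (0, -54, 6) mm. Each slot is 28 mm clear along the tray's y and 66 mm along its x. A case standing on its short end in a slot has its centre 45 mm above this point and its top 90 mm above; let go, it leans at most about 14 degrees.
- slot2 (a point): Floor centre of the second slot: tray frame (0, -18, 6) mm.
- slot3 (a point): Floor centre of the third slot: tray frame (0, 18, 6) mm.
- slot4 (a point): Floor centre of the fourth slot, nearest the handle: tray frame (0, 54, 6) mm.
- box: Fixed grey curing box, 126 mm (x) by 175 mm (y) by 163 mm high, open at its +y end and floorless (the tray slides on the bench). Origin on the bench under the middle of the chamber, z up, +y out of the opening. Chamber 86 mm wide (x), 125 mm high, from the mouth at y = +80 mm to the back wall at y = -80 mm.
- box_mouth (a point): Bottom centre of the opening, at y = +80 mm in the box frame. Two flared guide plates, 30 mm tall, reach out to about y = +107 mm. The tray's rack part is clear of box and guide plates when the tray's origin lies beyond y = +185 mm.
- box_home (a point): Where the tray's origin lies when it is fully home: box frame (0, -4, 0) mm, the y axes of tray and box alike, the tray's end against the back wall and its handle sticking out of the mouth.
- plunger (a joint): Stroke of the red plunger, m: 0 up, 0.026 fully down (hard stop). Sprung: about 4 N to start, 12 N fully down; springs back when let go.
- plunger_top (a point): Centre of the top face of the plunger's round red pad (48 mm across), over the middle of the box; 216 mm above the bench when up. Moves with the pad.
Mind the look-alikes: they are no part of the job. Leave any grey or pink look-alike of the case2 alone.

How it is judged (in metres and radians):
On the way, in this order (a step that is already met when the one before it is completed fails the run):
1. every case stands on its short end in a slot of the tray, the tray still outside the box (z of case1 in the frame of tray between 0.044 and 0.062 m and x of case1 in the frame of tray between -0.015 and 0.015 m and y of case1 in the frame of tray between -0.075 and 0.075 m and angle between the x axis of each of case1, case2, case3, case4 and the z axis of tray, either way round below 0.35 rad and z of case2 in the frame of tray between 0.044 and 0.062 m and x of case2 in the frame of tray between -0.015 and 0.015 m and y of case2 in the frame of tray between -0.075 and 0.075 m and z of case3 in the frame of tray between 0.044 and 0.062 m and x of case3 in the frame of tray between -0.015 and 0.015 m and y of case3 in the frame of tray between -0.075 and 0.075 m and z of case4 in the frame of tray between 0.044 and 0.062 m and x of case4 in the frame of tray between -0.015 and 0.015 m and y of case4 in the frame of tray between -0.075 and 0.075 m and y of tray in the frame of box above 0.1 m), for 0.3 s.
2. the tray is fully home in the box (within 9 mm of the back wall), cases standing (z of case1 in the frame of tray between 0.044 and 0.062 m and x of case1 in the frame of tray between -0.015 and 0.015 m and y of case1 in the frame of tray between -0.075 and 0.075 m and angle between the x axis of each of case1, case2, case3, case4 and the z axis of tray, either way round below 0.35 rad and z of case2 in the frame of tray between 0.044 and 0.062 m and x of case2 in the frame of tray between -0.015 and 0.015 m and y of case2 in the frame of tray between -0.075 and 0.075 m and z of case3 in the frame of tray between 0.044 and 0.062 m and x of case3 in the frame of tray between -0.015 and 0.015 m and y of case3 in the frame of tray between -0.075 and 0.075 m and z of case4 in the frame of tray between 0.044 and 0.062 m and x of case4 in the frame of tray between -0.015 and 0.015 m and y of case4 in the frame of tray between -0.075 and 0.075 m and y of tray in the frame of box below 0.005 m and x of tray in the frame of box between -0.01 and 0.01 m and angle between the y axis of tray and the y axis of box, either way round below 0.1 rad and height (world z) of tray below 0.006 m), for 0.2 s.
3. the plunger is held within 3 mm of its full stroke for 1.5 s, tray home (value of joint plunger above 0.023 m and y of tray in the frame of box below 0.005 m and x of tray in the frame of box between -0.01 and 0.01 m and angle between the y axis of tray and the y axis of box, either way round below 0.1 rad and height (world z) of tray below 0.006 m), for 1.5 s.
At the end, for the whole second after the job is handed in: Tray flat on the bench with its origin more than 180 mm out along the box's y axis, every case standing on its short end in a slot (long axis within 20 degrees of the tray's upright, centre 44 to 62 mm above its underside), the plunger up within 4 mm, all at rest (z of case1 in the frame of tray between 0.044 and 0.062 m and x of case1 in the frame of tray between -0.015 and 0.015 m and y of case1 in the frame of tray between -0.075 and 0.075 m and angle between the x axis of each of case1, case2, case3, case4 and the z axis of tray, either way round below 0.35 rad and z of case2 in the frame of tray between 0.044 and 0.062 m and x of case2 in the frame of tray between -0.015 and 0.015 m and y of case2 in the frame of tray between -0.075 and 0.075 m and z of case3 in the frame of tray between 0.044 and 0.062 m and x of case3 in the frame of tray between -0.015 and 0.015 m and y of case3 in the frame of tray between -0.075 and 0.075 m and z of case4 in the frame of tray between 0.044 and 0.062 m and x of case4 in the frame of tray between -0.015 and 0.015 m and y of case4 in the frame of tray between -0.075 and 0.075 m and linear speed of each of case1, case2, case3, case4, tray below 0.03 m/s and y of tray in the frame of box above 0.18 m and value of joint plunger below 0.004 m and height (world z) of tray below 0.006 m and angle between tray's own z axis and vertical below 0.06 rad); the robot touches nothing.
It fails at once if the plunger is pushed (more than 8 mm) while the tray is not fully home (value of joint plunger above 0.008 m and not (y of tray in the frame of box below 0.005 m and x of tray in the frame of box between -0.01 and 0.01 m and angle between the y axis of tray and the y axis of box, either way round below 0.1 rad and height (world z) of tray below 0.006 m)).
It fails at once if a bystander is moved more than 6 cm (distance of any of wax_block, sanding_block, paint_jar, mallet, awl, cactus from where it was at the start of the episode above 0.06 m).
Of case1, case2, case3, case4 only 3 to 4 are there at a start; the rules pass over those that are not, and their reading is None.
At some moment in a run one of case1, case2, case3, case4 may be knocked a few centimetres aside while the robot is not near it.
Once in a run the grip may slacken for a moment while it holds something.
It also fails if it takes over 210 s, if anything falls off the work surface, if the arm or the gripper's body presses on something with over 40 N, if the wrist force passes 120 N, or if a joint passes its speed limit or range.

## Working session

There is one attempt and no reset: what is moved stays moved. The work goes in short steps, Python scripts to look and compute and a tool call to move; the robot and the scene stay as the last step left them, time stands still between calls to the robot, and variables do not carry over. Pictures are saved under pics/ and viewed, at most 14 in all, crops included, and the job is handed in when it is done.

Besides the shell and the picture viewer there is one more tool, called after ">>>" as a command line: name --argument value ..., lists and objects as JSON in quotes. jog_arm: Moves the arm, as the interface text tells. Its arguments: {"type":"object","properties":{"plan":{"type":"array"},"claw":{"type":"number"},"grip_force":{"type":"number"}},"required":["plan"]}

```bash
ls; mkdir -p pics; python3 - <<'E'
from station import *
import cv2, pickle
print(observe())
d={}
for n in ("scene","top","wrist"):
    c=camera(n); d[n]=c; cv2.imwrite(f"pics/{n}0.png",c["color"][:,:,::-1]); print(n,c["K"],c["D"],c["xyz"],c["attitude"])
pickle.dump(d,open("d0.pkl","wb"))
E
```

```text
pics
{'time': 0.0, 'joint_pos': array([ 1.07698981e+00,  2.87195035e-01,  1.57816954e+00,  2.16752571e-05,
        1.27862811e+00, -1.50011019e-01]), 'joint_vel': array([ 1.12757087e-03,  1.62315403e-04, -5.77289335e-04, -1.11227534e-05,
        2.86084218e-03,  2.47788889e-03]), 'tau': array([ 5.00766055e-04, -4.05998111e+01, -2.92617989e+01, -1.46812854e-04,
        5.86410257e-03, -4.88734440e-07]), 'position': array([227.17521656, 634.92176419, 229.93165179]), 'tool_rot': array([ 1.71055402e-01,  9.85260681e-01, -1.13509381e-03, -3.89500515e-04]), 'ft_force': array([-0.43790065, -0.37650628,  0.16640029]), 'torque': array([-0.00090653, -0.00787243, -0.03664712]), 'finger_force': 0.0, 'width': 0.9951559638284936}
scene [[355.02038462   0.         259.85939804]
 [  0.         355.02038462 183.28096813]
 [  0.           0.           1.        ]] [-0.10742589  0.          0.          0.          0.        ] [1007.71602378  300.31740066  882.22534261] [ 0.55788087  0.75964295 -0.27379317 -0.19169981]
top [[361.57189863   0.         258.49459167]
 [  0.         361.57189863 193.41254009]
 [  0.           0.           1.        ]] [-0.06971469  0.          0.          0.          0.        ] [ 390.78155066   89.20061507 1088.76425887] [ 0.71302294 -0.7004777   0.01562671 -0.02617418]
wrist [[303.32424892   0.         256.82613578]
 [  0.         303.32424892 190.35615763]
 [  0.           0.           1.        ]] [0.02322017 0.         0.         0.         0.        ] [163.18090927 658.4041676  371.96530312] [0.8101399  0.57047953 0.07681662 0.11102093]
```

View pics/top0.png

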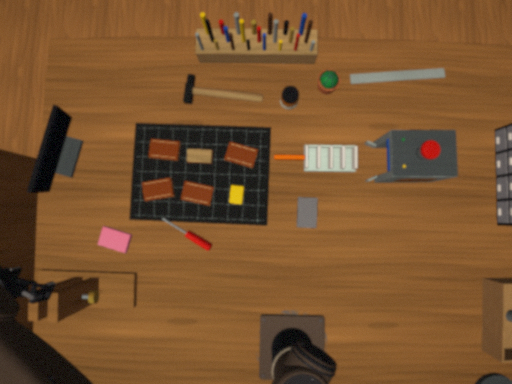

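View pics/scene0.png

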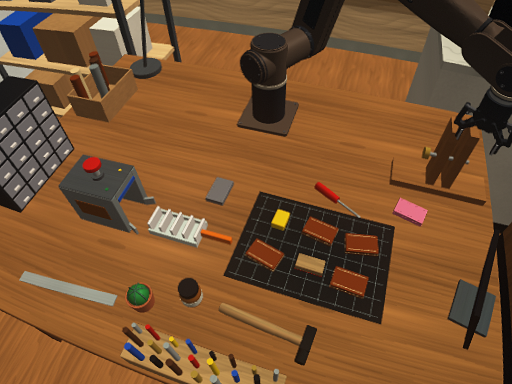

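View pics/wrist0.png

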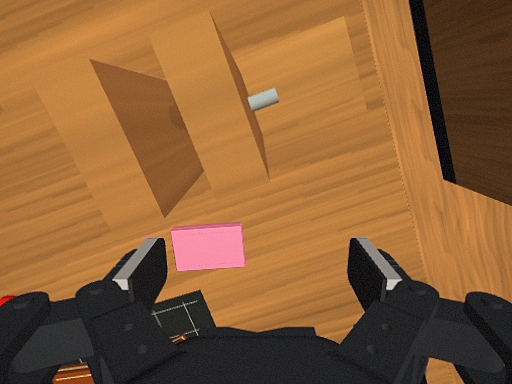

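The top view shows four brown cases on the mat, at about (164,150), (241,154), (157,189) and (197,194). The tan and yellow blocks are look-alikes. The tray is at (331,158) with its handle to the left, which is +y. The box is at (420,155) with its plunger at (431,149), and the scene view agrees. The wrist view shows only the pink decoy.

```bash
cat > h.py <<'E'
from station import *
import cv2, numpy as np
from scipy.spatial.transform import Rotation as R
def cast(c,uv,z):
    uv=np.float64(uv).reshape(-1,1,2)
    n=cv2.undistortPoints(uv,c["K"],c["D"]).reshape(-1,2)
    d=R.from_quat(c["attitude"]).apply(np.c_[n,np.ones(len(n))])
    o=np.array(c["xyz"]); return o+d*((z-o[2])/d[:,2])[:,None]
def proj(c,P):
    Rm=R.from_quat(c["attitude"]).inv(); q=Rm.apply(np.atleast_2d(P)-c["xyz"])
    return cv2.projectPoints(q,np.zeros(3),np.zeros(3),c["K"],c["D"])[0].reshape(-1,2)
def blobs(c,lo,hi,amin):
    m=cv2.inRange(cv2.cvtColor(c["color"],cv2.COLOR_RGB2HSV),np.array(lo),np.array(hi))
    m=cv2.morphologyEx(m,cv2.MORPH_CLOSE,np.ones((3,3)))
    cs,_=cv2.findContours(m,cv2.RETR_EXTERNAL,cv2.CHAIN_APPROX_NONE)
    return [k for k in cs if cv2.contourArea(k)>amin]
def rect(c,k,z):
    """ground-plane rectangle: centre, long, short, angle(deg) of long axis"""
    p=cast(c,k.reshape(-1,2),z)[:,:2].astype(np.float32)
    (x,y),(w,h),a=cv2.minAreaRect(p)
    if w<h: w,h,a=h,w,a+90
    return np.round([x,y,w,h,(a+90)%180-90],1)
def delta(pos,Rt,o=None):
    """shift (m, tool axes) and rotvec from measured pose to target"""
    o=o or observe(); T=R.from_quat(o["tool_rot"])
    s=T.inv().apply(np.array(pos)-o["position"])/1000
    print("delta",np.round(s,3),np.round((T.inv()*Rt).as_rotvec(),3),"dist",np.round(np.linalg.norm(s),3))
def tool(y,z):
    """tool orientation with closing axis ~y and approach axis z (world)"""
    z=np.array(z,float);z/=np.linalg.norm(z);y=np.array(y,float);y-=z*(y@z);y/=np.linalg.norm(y)
    return R.from_matrix(np.c_[np.cross(y,z),y,z])
E
python3 - <<'E'
from h import *
import pickle
d=pickle.load(open("d0.pkl","rb"))
for n in("top","scene"):
    c=d[n]
    for k in blobs(c,(2,120,60),(11,255,200),60):
        r=rect(c,k,20)
        if 70<r[2]<130: print(n,"case",k.reshape(-1,2).mean(0).round(),r)
    for k in blobs(c,(0,0,170),(179,60,255),60): print(n,"white",k.reshape(-1,2).mean(0).round(),rect(c,k,46))
    for k in blobs(c,(8,200,180),(16,255,255),20): print(n,"orange",k.reshape(-1,2).mean(0).round(),rect(c,k,32))
    for k in blobs(c,(0,200,150),(2,255,255),60)+blobs(c,(177,200,150),(179,255,255),60): print(n,"red",k.reshape(-1,2).mean(0).round(),rect(c,k,216))
E
```

```text
top case [198. 240.] [312.7 282.5  89.1  28.4  59.6]
top case [197. 193.] [452.9 289.7  94.7  62.   78.6]
top case [157. 189.] [462.3 409.   95.2  62.9 -79.6]
top case [241. 154.] [570.3 160.9  94.8  63.7  74.7]
top case [164. 149.] [583.2 393.7  95.9  63.6  85. ]
top white [331. 158.] [ 560.8 -104.   152.7   73.4  -89. ]
top orange [288. 157.] [563.7  19.1  85.5   8.9 -89. ]
top red [198. 241.] [325.4 247.   61.9  10.5  59.1]
top red [430. 149.] [ 558.  -318.8   43.4   42.3  -88.7]
scene case [140. 298.] [ 791.9 -100.8   80.2   69.    54.6]
scene case [349. 281.] [588.  394.2  90.4  64.6  85.2]
scene case [264. 253.] [573.2 161.   89.9  59.1  74.8]
scene case [361. 243.] [464.6 409.4  91.3  58.4 -79.7]
scene case [216. 238.] [568.8  15.6  95.1  14.2 -86.8]
scene case [320. 230.] [457.1 289.8  91.1  63.6  78.8]
scene case [327. 192.] [318.1 282.   93.1  33.6  60.3]
scene white [177. 225.] [573.5 -97.7 163.6  81.4 -89.9]
scene white [17. 71.] [   62.5 -1208.2   202.8    65.7   -89.7]
scene white [452.  52.] [-665.2  701.3  248.9  111.8    0.9]
scene white [ 2. 45.] [ -147.2 -1491.6   292.     42.1    46.9]
scene white [112.  33.] [-308.9 -930.2  459.9  141.    41.5]
scene white [136.  31.] [-395.8 -825.9  536.1   72.4   33. ]
scene orange [216. 235.] [563.9  19.   90.5  12.7  89.8]
scene red [327. 190.] [468.9 286.7  62.7   9.5  59.5]
scene red [ 91. 163.] [ 561.2 -317.7   43.7   42.8   81.5]
```

```bash
python3 - <<'E'
import cv2
a=cv2.imread("pics/top0.png")[105:225,125:275];b=cv2.imread("pics/top0.png")[115:200,265:465]
a=cv2.resize(a,None,fx=4,fy=4);b=cv2.resize(b,None,fx=4,fy=4)
cv2.imwrite("pics/tray0.png",b)
h=cv2.cvtColor(cv2.imread("pics/top0.png"),cv2.COLOR_BGR2HSV)
for u,v in((241,154),(331,158),(310,158),(290,157),(430,149),(410,135),(430,175),(380,158)):print((u,v),h[v,u])
E
```

```text
(241, 154) [ 11 215 127]
(331, 158) [ 20  31 209]
(310, 158) [ 45  22 209]
(290, 157) [ 13 235 222]
(430, 149) [  1 227 188]
(410, 135) [66 18 70]
(430, 175) [50  9 81]
(380, 158) [ 15 166 143]
```

```bash
cat >> h.py <<'E'
TILT=np.radians(25); OFF=26
def pick(x,y,a,back=0,z=7,t=TILT):
    l=np.array([np.cos(np.radians(a)),np.sin(np.radians(a)),0]); l*=np.sign(l[1])
    zt=l*np.sin(t)-np.array([0,0,1])*np.cos(t)
    return np.array([x,y,z])-l*OFF-zt*back, tool([l[1],-l[0],0],zt)
TX,TY,TYAW=561.5,-104,90.
def place(slot,up=0,dy=0,t=TILT):
    ty=np.array([np.cos(np.radians(TYAW)),np.sin(np.radians(TYAW)),0])
    s=[-54,-18,18,54][slot-1]+dy
    zt=-ty*np.cos(t)-np.array([0,0,1])*np.sin(t)
    return np.array([TX,TY,0])+ty*s+np.array([0,0,6+45+OFF+up]), tool([ty[1],-ty[0],0],zt)
E
python3 - <<'E'
from h import *
delta(*pick(571.5,161,74.8,back=80))
E
```

```text
delta [-0.489 -0.39   0.151] [-0.327  0.353  1.466] dist 0.643
```

>>> jog_arm --plan '[-0.24, -0.195, 0.03, -0.16, 0.17, 0.73, -0.24, -0.195, 0.03, -0.16, 0.17, 0.73, -0.24, -0.195, 0.03, -0.16, 0.17, 0.73, -0.24, -0.195, 0.03, -0.16, 0.17, 0.73, -0.24, -0.195, 0.03, -0.16, 0.17, 0.73, -0.24, -0.195, 0.03, -0.16, 0.17, 0.73, -0.24, -0.195, 0.03, -0.16, 0.17, 0.73, -0.24, -0.195, 0.03, -0.16, 0.17, 0.73, -0.489, -0.39, 0.151, -0.327, 0.353, 1.466, -0.489, -0.39, 0.151, -0.327, 0.353, 1.466, -0.489, -0.39, 0.151, -0.327, 0.353, 1.466, -0.489, -0.39, 0.151, -0.327, 0.353, 1.466]' --claw 1 --grip_force 60

```text
time: 1.15
position: [471.4, 237.7, 141.4]
tool_rot: [0.694, 0.696, 0.147, -0.111]
ft_force: [0.4, 0.5, 0.5]
width: 0.999
finger_force: 0.0
```

```bash
python3 - <<'E'
from h import *
delta(*pick(571.5,161,74.8,back=80))
E
```

```text
delta [-0.149  0.082  0.014] [-0.055  0.062  0.258] dist 0.17
```

>>> jog_arm --plan '[-0.149, 0.082, 0.014, -0.055, 0.062, 0.258, -0.149, 0.082, 0.014, -0.055, 0.062, 0.258, -0.149, 0.082, 0.014, -0.055, 0.062, 0.258, -0.149, 0.082, 0.014, -0.055, 0.062, 0.258, -0.149, 0.082, 0.014, -0.055, 0.062, 0.258, -0.149, 0.082, 0.014, -0.055, 0.062, 0.258, -0.149, 0.082, 0.014, -0.055, 0.062, 0.258]'

```text
time: 1.73
position: [555.4, 105.3, 79.3]
tool_rot: [0.774, 0.595, 0.171, -0.132]
ft_force: [-0.2, -0.9, -0.2]
width: 1.003
finger_force: 0.0
```

```bash
python3 - <<'E'
from h import *
print(observe()["joint_pos"].round(2))
delta(*pick(571.5,161,74.8,back=80))
delta(*pick(571.5,161,74.8,back=0))
c=camera("wrist"); cv2.imwrite("pics/w1.png",c["color"][:,:,::-1])
E
```

```text
[-0.18  0.19  2.05  0.54  0.95 -0.26]
delta [-0.002  0.001 -0.001] [-0.003  0.001  0.004] dist 0.002
delta [-0.002  0.001  0.079] [-0.003  0.001  0.004] dist 0.079
```

View pics/w1.png

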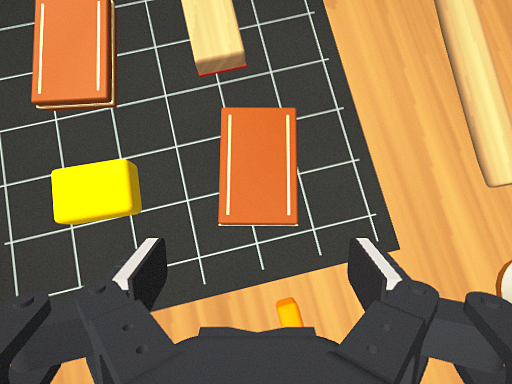

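The wrist view shows case C squarely between the open fingers: its centre column is about 258 and the finger centre is about 257. I'll descend along the tool axis.

>>> jog_arm --plan '[-0.002, 0.001, 0.03, 0, 0, 0, -0.002, 0.001, 0.055, 0, 0, 0, -0.002, 0.001, 0.065, 0, 0, 0, -0.002, 0.001, 0.07, 0, 0, 0, -0.002, 0.001, 0.074, 0, 0, 0, -0.002, 0.001, 0.077, 0, 0, 0, -0.002, 0.001, 0.079, 0, 0, 0, -0.002, 0.001, 0.079, 0, 0, 0]'

```text
time: 2.45
position: [565.4, 135.3, 7.8]
tool_rot: [0.774, 0.595, 0.171, -0.131]
ft_force: [0.1, -0.3, 0.1]
width: 0.996
finger_force: 0.0
```

```bash
python3 - <<'E'
from h import *
delta(*pick(571.5,161,74.8))
c=camera("wrist"); cv2.imwrite("pics/w2.png",c["color"][:,:,::-1])
E
```

```text
delta [ 0.    -0.001  0.001] [-0.001  0.001  0.006] dist 0.001
```

View pics/w2.png

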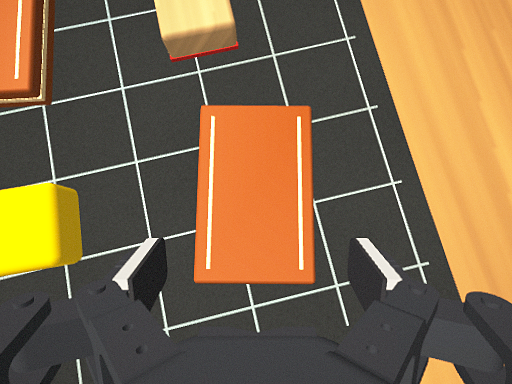

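>>> jog_arm --plan '[0, 0, 0, 0, 0, 0, 0, 0, 0, 0, 0, 0, 0, 0, 0, 0, 0, 0, 0, 0, 0, 0, 0, 0, 0, 0, 0, 0, 0, 0, 0, 0, 0, 0, 0, 0, 0, 0, 0, 0, 0, 0, 0, 0, 0, 0, 0, 0]' --claw -1 --grip_force 60

```text
time: 3.17
position: [565.8, 134.9, 8.0]
tool_rot: [0.774, 0.595, 0.172, -0.131]
ft_force: [-0.7, -3.4, 5.5]
width: 0.657
finger_force: 64.1
```

```bash
python3 - <<'E'
from h import *
o=observe(); print(o["width"],o["finger_force"],o["ft_force"])
c=camera("wrist"); cv2.imwrite("pics/w3.png",c["color"][:,:,::-1])
p,r=place(1,up=60); delta(p,r)
E
```

```text
0.657353289651269 64.14435267448425 [-0.70377363 -3.41681766  5.48784279]
delta [-0.203  0.071 -0.237] [-0.097 -1.56  -0.272] dist 0.32
```

View pics/w3.png

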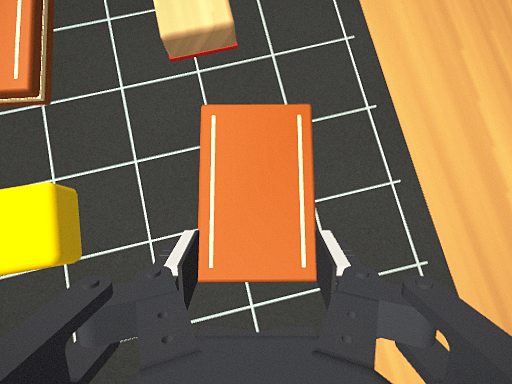

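>>> jog_arm --plan '[0.02, 0, -0.04, 0, 0, 0, 0.042, 0, -0.08, 0, 0, 0, 0.05, 0, -0.11, -0.01, -0.12, -0.02, 0.05, 0, -0.14, -0.02, -0.24, -0.05, 0.03, 0, -0.17, -0.02, -0.36, -0.07, 0, 0.01, -0.19, -0.03, -0.48, -0.09, -0.03, 0.02, -0.21, -0.04, -0.6, -0.11, -0.06, 0.03, -0.225, -0.05, -0.72, -0.13, -0.1, 0.04, -0.235, -0.05, -0.84, -0.15, -0.13, 0.05, -0.237, -0.06, -0.96, -0.17, -0.16, 0.06, -0.237, -0.07, -1.08, -0.19, -0.19, 0.07, -0.237, -0.08, -1.2, -0.21]' --grip_force 80

```text
time: 4.22
position: [563.0, -146.6, 141.8]
tool_rot: [0.676, 0.631, -0.262, 0.276]
ft_force: [-0.4, 0.5, -1.1]
width: 0.647
finger_force: 86.1
```

```bash
python3 - <<'E'
from h import *
o=observe(); print(o["width"],o["finger_force"],o["joint_pos"].round(2))
p,r=place(1,up=60); delta(p,r)
E
```

```text
0.6466966430543688 86.08926773071289 [-0.13  0.24  1.96 -0.92  1.06  0.46]
delta [-0.005 -0.001  0.011] [-0.017 -0.355 -0.064] dist 0.012
```

>>> jog_arm --plan '[-0.005, -0.001, 0.011, 0, -0.12, -0.02, -0.005, -0.001, 0.011, -0.01, -0.24, -0.04, -0.005, -0.001, 0.011, -0.017, -0.355, -0.064, -0.005, -0.001, 0.011, -0.017, -0.355, -0.064, -0.005, -0.001, 0.011, -0.017, -0.355, -0.064, -0.005, -0.001, 0.011, -0.017, -0.355, -0.064]'

```text
time: 4.72
position: [561.5, -156.9, 137.8]
tool_rot: [0.598, 0.597, -0.378, 0.378]
ft_force: [0.1, -0.4, 0.3]
width: 0.645
finger_force: 86.3
```

```bash
python3 - <<'E'
from h import *
o=observe(); print(o["width"],o["finger_force"],o["joint_pos"].round(2))
for u in (60,3): delta(*place(1,up=u))
a=camera("wrist");b=camera("top");s=camera("scene")
cv2.imwrite("pics/m1.png",np.vstack([a["color"],np.hstack([cv2.resize(b["color"][110:200,260:470],(256,192)),cv2.resize(s["color"][150:270,40:250],(256,192))])])[:,:,::-1])
for n,c in(("top",b),("scene",s)):
    for k in blobs(c,(8,200,180),(16,255,255),20): print(n,"orange",rect(c,k,32))
E
```

```text
0.645181274839947 86.25063300132751 [-0.06  0.36  1.97 -1.27  1.23  0.7 ]
delta [ 0.    -0.     0.001] [-0.002 -0.007 -0.001] dist 0.001
delta [ 0.052 -0.     0.026] [-0.002 -0.007 -0.001] dist 0.058
scene orange [564.3  19.6  91.7  13.7  89.8]
```

View pics/m1.png

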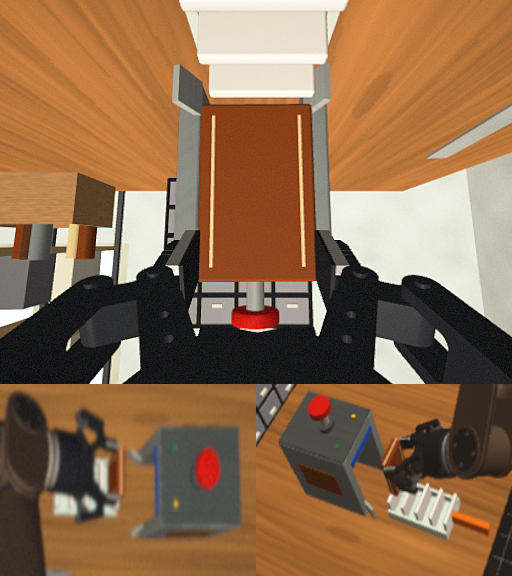

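The montage shows the case upright over slot 1. The case, walls and plunger are centred on column about 258, with the walls behind and the grip secure. Now I'll lower it.

>>> jog_arm --plan '[-0.001, 0, 0.003, 0, -0.007, 0, 0.01, 0, 0.009, 0, -0.007, 0, 0.016, 0, 0.012, 0, -0.007, 0, 0.022, 0, 0.015, 0, -0.007, 0, 0.028, 0, 0.018, 0, -0.007, 0, 0.033, 0, 0.02, 0, -0.007, 0, 0.038, 0, 0.023, 0, -0.007, 0, 0.043, 0, 0.025, 0, -0.007, 0, 0.047, 0, 0.027, 0, -0.007, 0, 0.051, 0, 0.029, 0, -0.007, 0, 0.051, 0, 0.029, 0, -0.007, 0]'

```text
time: 5.78
position: [561.1, -161.5, 78.7]
tool_rot: [0.596, 0.596, -0.382, 0.38]
ft_force: [-0.0, 0.9, -0.8]
width: 0.646
finger_force: 86.2
```

```bash
python3 - <<'E'
from h import *
o=observe(); print(o["width"],o["finger_force"],o["ft_force"])
delta(*place(1,up=0,dy=-3))
a=camera("wrist");b=camera("top");s=camera("scene")
cv2.imwrite("pics/m2.png",np.vstack([a["color"],np.hstack([cv2.resize(b["color"][110:200,260:470],(256,192)),cv2.resize(s["color"][150:270,40:250],(256,192))])])[:,:,::-1])
E
```

```text
0.6461178117837821 86.24756455421448 [-0.04314068  0.91031678 -0.82493104]
delta [0.002 0.    0.   ] [-0.002  0.003  0.001] dist 0.002
```

View pics/m2.png

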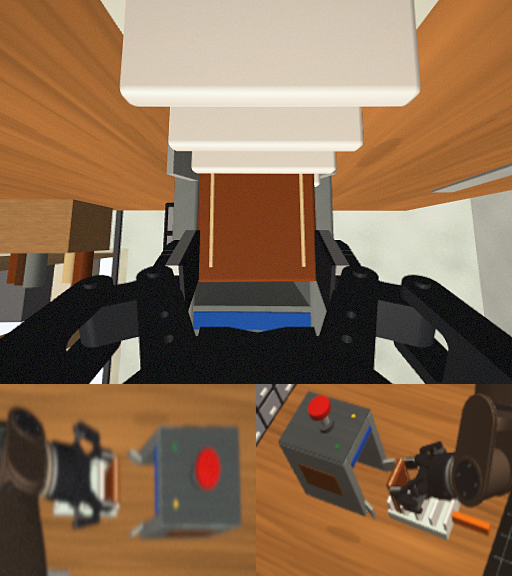

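The case is in slot 1. The walls are centred about 3.5 mm to +x of it, which is within the play, and I'll correct the tray x to 564. Next I'll lower it the last 2 mm, release it, back off along the tool axis, and head for case A.

>>> jog_arm --plan '[0.003, 0.001, 0.001, 0, 0, 0, 0.003, 0.001, 0.001, 0, 0, 0]'

```text
time: 6.1
position: [562.0, -161.6, 78.5]
tool_rot: [0.596, 0.593, -0.384, 0.381]
ft_force: [-4.2, 1.8, 5.7]
width: 0.639
finger_force: 86.7
```

>>> jog_arm --plan '[0, 0, 0, 0, 0, 0, 0, 0, 0, 0, 0, 0, 0, 0, 0, 0, 0, 0, 0, 0, 0, 0, 0, 0, 0, 0, -0.02, 0, 0, 0, 0, 0, -0.05, 0, 0, 0, 0, 0, -0.09, 0, 0, 0, -0.02, 0, -0.13, 0, 0, 0, -0.03, 0, -0.16, 0, 0, 0, -0.03, 0, -0.16, 0, 0, 0]' --claw 1

```text
time: 6.93
position: [565.9, -24.6, 176.4]
tool_rot: [0.597, 0.595, -0.377, 0.384]
ft_force: [1.2, 1.3, 0.6]
width: 1.0
finger_force: 0.0
```

```bash
python3 - <<'E'
from h import *
a=camera("wrist");b=camera("top");s=camera("scene")
cv2.imwrite("pics/m3.png",np.hstack([cv2.resize(b["color"][100:230,125:470],(512,192)),cv2.resize(s["color"][150:270,40:250],(256,192))])[:,:,::-1])
for n,c in(("top",b),("scene",s)):
    for k in blobs(c,(2,120,60),(12,255,200),60):
        r=rect(c,k,20)
        if 70<r[2]<130: print(n,"case",k.reshape(-1,2).mean(0).round(),r)
    for k in blobs(c,(0,0,170),(179,60,255),60): print(n,"white",k.reshape(-1,2).mean(0).round(),rect(c,k,46))
    for k in blobs(c,(8,200,180),(16,255,255),20): print(n,"orange",k.reshape(-1,2).mean(0).round(),rect(c,k,32))
delta(*pick(455,290,78.7,back=60))
delta(*pick(455,290,78.7))
E
```

```text
top case [ 45. 300.] [121.  748.7 109.6  40.9 -26.3]
top case [ 17. 276.] [188.4 837.4  99.1  30.1 -70.6]
top case [114. 239.] [309.3 536.1 101.5  67.   73.8]
top case [157. 189.] [462.5 409.   95.9  63.7 -80. ]
top case [164. 149.] [583.3 393.6  96.8  64.   84.4]
top case [328.  86.] [ 785.9 -101.5   73.1   52.5  -83.1]
top white [329. 159.] [ 559.3 -101.9  148.7   76.4  -88.9]
top orange [296. 157.] [562.5  -3.   41.3  11.9 -89. ]
scene case [140. 298.] [ 792.7 -101.2   81.6   70.    53. ]
scene case [349. 282.] [588.4 394.2  91.   65.5  84.3]
scene case [509. 257.] [396.5 821.7 107.1  18.   -5.7]
scene case [361. 244.] [467.8 410.1  91.7  65.7 -78.6]
scene case [216. 238.] [569.9  16.4  96.9  14.2 -88.2]
scene case [320. 231.] [458.4 289.5  91.1  66.3  78.8]
scene case [157. 213.] [ 543.4 -186.   114.2   56.7   10.1]
scene case [327. 193.] [317.5 282.2  93.6  34.5  61.1]
scene white [ 89. 293.] [ 832.3 -223.1  148.3   27.   -83.6]
scene white [ 34. 278.] [ 849.2 -389.2   82.2   26.1  -84.8]
scene white [174. 227.] [574.2 -95.1 165.1  82.4  88.5]
scene white [17. 70.] [   61.9 -1208.2   202.8    66.7   -89.7]
scene white [ 2. 45.] [ -149.  -1490.    292.     47.     46.9]
scene white [473.  49.] [-7.590e+02  8.077e+02  4.369e+02  3.263e+02  1.000e-01]
scene white [112.  33.] [-308.9 -930.2  459.9  141.    41.5]
scene white [136.  31.] [-395.8 -825.9  536.1   72.4   33. ]
scene orange [216. 235.] [564.1  19.   90.5  13.7 -89.8]
delta [ 0.211 -0.118 -0.197] [0.073 1.568 0.205] dist 0.312
delta [ 0.271 -0.113 -0.197] [0.073 1.568 0.205] dist 0.353
```

View pics/m3.png

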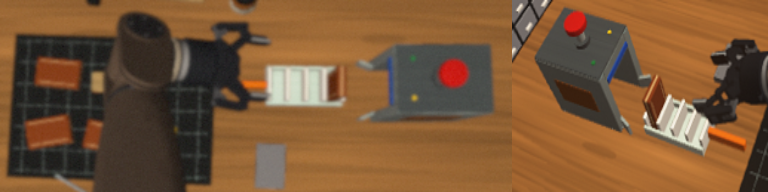

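Case C stands in slot 1 and the tray hasn't moved. Next is case A, into slot 2.

>>> jog_arm --plan '[-0.02, -0.02, -0.04, 0.006, 0.125, 0.016, -0.02, -0.03, -0.08, 0.01, 0.25, 0.03, 0, -0.04, -0.12, 0.017, 0.375, 0.05, 0.03, -0.05, -0.15, 0.023, 0.5, 0.065, 0.06, -0.06, -0.18, 0.03, 0.625, 0.08, 0.09, -0.07, -0.2, 0.035, 0.75, 0.1, 0.12, -0.08, -0.2, 0.04, 0.875, 0.115, 0.15, -0.09, -0.2, 0.046, 1.0, 0.13, 0.18, -0.1, -0.2, 0.05, 1.125, 0.15, 0.19, -0.11, -0.2, 0.06, 1.25, 0.16, 0.2, -0.118, -0.2, 0.065, 1.375, 0.18, 0.211, -0.118, -0.197, 0.07, 1.5, 0.195]'

```text
time: 8.08
position: [442.5, 238.4, 60.0]
tool_rot: [0.759, 0.627, 0.137, -0.11]
ft_force: [-0.1, 0.0, 0.0]
width: 0.994
finger_force: 0.0
```

```bash
sed -i 's/TX,TY,TYAW=.*/TX,TY,TYAW=564.,-104,90./' h.py; cat >> h.py <<'E'
def look(z=20):
    """near case in wrist view: pose on the plane z"""
    c=camera("wrist")
    for k in blobs(c,(2,120,60),(12,255,255),2500):
        q=k.reshape(-1,2); 
        if q.min()>1 and q[:,0].max()<510 and q[:,1].max()<382:
            r=rect(c,k,z)
            if 80<r[2]<110: print("case",q.mean(0).round(),r)
E
python3 - <<'E'
from h import *
look()
delta(*pick(455,290,78.7,back=60))
delta(*pick(455,290,78.7))
E
```

```text
case [ 52. 208.] [316.8 281.4  86.5  29.6  60.6]
case [258. 157.] [453.  290.8  89.2  57.3  78.8]
delta [ 0.005  0.004 -0.003] [-0.003  0.08   0.004] dist 0.007
delta [0.01  0.004 0.056] [-0.003  0.08   0.004] dist 0.058
```

>>> jog_arm --plan '[0.005, 0.0025, 0, -0.003, 0.08, 0.004, 0.006, 0.0025, 0.02, -0.003, 0.08, 0.004, 0.008, 0.0025, 0.035, -0.003, 0.08, 0.004, 0.009, 0.0025, 0.043, -0.003, 0.08, 0.004, 0.01, 0.0025, 0.05, -0.003, 0.08, 0.004, 0.01, 0.0025, 0.054, -0.003, 0.08, 0.004, 0.01, 0.0025, 0.056, -0.003, 0.08, 0.004, 0.01, 0.0025, 0.056, -0.003, 0.08, 0.004]'

```text
time: 8.8
position: [452.8, 266.8, 12.7]
tool_rot: [0.753, 0.622, 0.167, -0.132]
ft_force: [0.1, 0.2, 0.2]
width: 0.993
finger_force: 0.0
```

>>> jog_arm --plan '[0, 0, 0, 0, 0, 0, 0, 0, 0, 0, 0, 0, 0, 0, 0, 0, 0, 0, 0, 0, 0, 0, 0, 0, 0, 0, 0, 0, 0, 0, 0, 0, 0, 0, 0, 0, 0, 0, 0, 0, 0, 0, 0, 0, 0, 0, 0, 0]' --claw -1 --grip_force 80

```text
time: 9.47
position: [453.6, 266.9, 14.8]
tool_rot: [0.753, 0.623, 0.168, -0.132]
ft_force: [-3.4, -2.7, 10.1]
width: 0.608
finger_force: 81.3
```

```bash
python3 - <<'E'
from h import *
look()
delta(*place(2,up=60,dy=-3))
E
```

```text
case [253. 201.] [456.3 291.   87.6  56.4  82.1]
delta [-0.28   0.184 -0.261] [-0.063 -1.559 -0.203] dist 0.425
```

The width of 0.608 and the 10 N lift show the pads riding on the case's top edges, because I stopped 6 mm high. I'll reopen, go lower and regrip.

>>> jog_arm --plan '[0, 0, 0, 0, 0, 0, 0, 0, 0, 0, 0, 0, 0, 0, 0, 0, 0, 0, 0, 0, 0, 0, 0, 0, 0, 0, 0, 0, 0, 0]' --claw 1

```text
time: 9.93
position: [452.8, 266.7, 12.7]
tool_rot: [0.753, 0.622, 0.167, -0.132]
ft_force: [-0.4, 0.5, -0.2]
width: 1.004
finger_force: 0.0
```

```bash
python3 - <<'E'
from h import *
look()
delta(*pick(454,291,79,z=6))
E
```

```text
case [255. 201.] [456.3 290.4  87.6  56.5  82.1]
delta [-0.005 -0.004  0.005] [0.008 0.007 0.003] dist 0.008
```

>>> jog_arm --plan '[-0.002, -0.002, 0.003, 0, 0, 0, -0.005, -0.003, 0.005, 0, 0, 0, -0.005, -0.003, 0.005, 0, 0, 0, -0.005, -0.003, 0.005, 0, 0, 0]'

```text
time: 10.32
position: [449.0, 264.7, 5.7]
tool_rot: [0.754, 0.622, 0.167, -0.133]
ft_force: [0.1, -0.6, 0.4]
width: 1.0
finger_force: 0.0
```

>>> jog_arm --plan '[0, 0, 0, 0, 0, 0, 0, 0, 0, 0, 0, 0, 0, 0, 0, 0, 0, 0, 0, 0, 0, 0, 0, 0, 0, 0, 0, 0, 0, 0, 0, 0, 0, 0, 0, 0, 0, 0, 0, 0, 0, 0, 0, 0, 0, 0, 0, 0]' --claw -1 --grip_force 60

```text
time: 10.98
position: [450.3, 264.9, 6.9]
tool_rot: [0.753, 0.622, 0.168, -0.132]
ft_force: [0.0, -2.3, 5.1]
width: 0.655
finger_force: 64.2
```

```bash
python3 - <<'E'
from h import *
look()
delta(*place(2,up=60,dy=-3))
E
```

```text
case [256. 193.] [454.9 291.5  87.2  56.4  79.1]
delta [-0.275  0.188 -0.267] [-0.063 -1.559 -0.205] dist 0.426
```

>>> jog_arm --plan '[0.015, 0, -0.035, 0, 0, 0, 0.03, 0.01, -0.07, -0.005, -0.11, -0.015, 0.03, 0.03, -0.1, -0.01, -0.23, -0.03, 0.02, 0.05, -0.13, -0.015, -0.35, -0.045, 0, 0.07, -0.16, -0.02, -0.47, -0.06, -0.03, 0.09, -0.185, -0.025, -0.59, -0.078, -0.06, 0.11, -0.21, -0.03, -0.71, -0.09, -0.095, 0.13, -0.225, -0.033, -0.83, -0.11, -0.13, 0.145, -0.24, -0.038, -0.95, -0.125, -0.165, 0.16, -0.25, -0.043, -1.07, -0.14, -0.2, 0.17, -0.26, -0.048, -1.19, -0.156, -0.235, 0.18, -0.265, -0.053, -1.31, -0.17]' --grip_force 80

```text
time: 12.03
position: [563.8, -88.9, 151.3]
tool_rot: [0.65, 0.626, -0.301, 0.308]
ft_force: [-0.1, -0.8, -1.1]
width: 0.649
finger_force: 86.6
```

>>> jog_arm --plan '[0, 0, 0, 0, 0, 0, 0, 0, 0, 0, 0, 0]'

```text
time: 12.2
position: [560.7, -87.9, 146.9]
tool_rot: [0.651, 0.627, -0.303, 0.303]
ft_force: [-0.2, 0.2, -1.3]
width: 0.649
finger_force: 86.7
```

```bash
python3 - <<'E'
from h import *
print(observe()["width"])
delta(*place(2,up=60,dy=-3))
E
```

```text
0.6490797730811679
delta [-0.016  0.004  0.035] [-0.017 -0.25  -0.028] dist 0.039
```

>>> jog_arm --plan '[-0.008, 0.002, 0.017, -0.008, -0.12, -0.014, -0.016, 0.004, 0.035, -0.017, -0.25, -0.028, -0.016, 0.004, 0.035, -0.017, -0.25, -0.028, -0.016, 0.004, 0.035, -0.017, -0.25, -0.028, -0.016, 0.004, 0.035, -0.017, -0.25, -0.028]'

```text
time: 12.62
position: [566.8, -123.8, 142.1]
tool_rot: [0.597, 0.596, -0.377, 0.383]
ft_force: [0.7, 0.1, -1.8]
width: 0.649
finger_force: 86.7
```

```bash
python3 - <<'E'
from h import *
delta(*place(2,up=60,dy=-3))
delta(*place(2,up=3,dy=-3))
c=camera("wrist")
for k in blobs(c,(0,0,150),(179,60,255),800): q=k.reshape(-1,2);print("white",q.min(0),q.max(0))
for k in blobs(c,(2,120,40),(12,255,255),2500): q=k.reshape(-1,2);print("brown",q.min(0),q.max(0))
cv2.imwrite("pics/m4.png",c["color"][:,:,::-1])
E
```

```text
delta [ 0.004 -0.003  0.003] [ 0.006 -0.001 -0.007] dist 0.006
delta [ 0.056 -0.003  0.027] [ 0.006 -0.001 -0.007] dist 0.062
white [374 337] [424 383]
white [111 337] [139 383]
white [191 280] [326 335]
white [118 191] [166 283]
white [315 144] [511 335]
white [411  91] [511 158]
white [172   0] [327 105]
brown [198  88] [316 281]
```

View pics/m4.png

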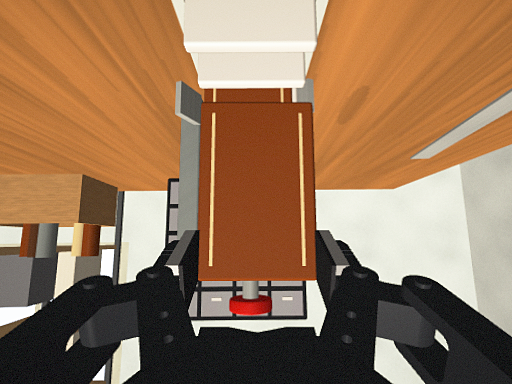

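Case A is upright over slot 2. The slot 1 case shows behind it at (250,95) and the walls are centred at column about 250. I'll shift 3 mm and lower.

>>> jog_arm --plan '[0.004, -0.003, 0.003, 0.006, 0, -0.007, 0.01, -0.003, 0.006, 0.006, 0, -0.007, 0.016, -0.003, 0.009, 0.006, 0, -0.007, 0.022, -0.003, 0.011, 0.006, 0, -0.007, 0.028, -0.003, 0.014, 0.006, 0, -0.007, 0.034, -0.003, 0.017, 0.006, 0, -0.007, 0.04, -0.003, 0.02, 0.006, 0, -0.007, 0.046, -0.003, 0.022, 0.006, 0, -0.007, 0.051, -0.003, 0.025, 0.006, 0, -0.007, 0.056, -0.003, 0.027, 0.006, 0, -0.007, 0.056, -0.003, 0.027, 0.006, 0, -0.007, 0.056, -0.003, 0.027, 0.006, 0, -0.007]'

```text
time: 13.67
position: [563.6, -125.8, 79.0]
tool_rot: [0.596, 0.596, -0.382, 0.38]
ft_force: [-1.8, 0.2, -1.1]
width: 0.65
finger_force: 86.8
```

```bash
python3 - <<'E'
from h import *
delta(*place(2,up=1,dy=-3))
s=camera("scene")
for k in blobs(s,(8,200,180),(16,255,255),20): print("orange",rect(s,k,32))
E
```

```text
delta [ 0.001  0.    -0.   ] [-0.002  0.002  0.002] dist 0.001
orange [564.3  19.6  91.7  13.7  89.8]
```

>>> jog_arm --plan '[0.003, 0, 0.001, 0, 0, 0, 0.003, 0, 0.001, 0, 0, 0]'

```text
time: 13.88
position: [563.8, -125.9, 78.9]
tool_rot: [0.595, 0.594, -0.384, 0.382]
ft_force: [-3.5, 2.3, 8.3]
width: 0.646
finger_force: 87.3
```

>>> jog_arm --plan '[0, 0, 0, 0, 0, 0, 0, 0, 0, 0, 0, 0, 0, 0, 0, 0, 0, 0, 0, 0, 0, 0, 0, 0, 0, 0, -0.02, 0, 0, 0, 0, 0, -0.05, 0, 0, 0, 0, 0, -0.09, 0, 0, 0, -0.02, 0, -0.13, 0, 0, 0, -0.03, 0, -0.16, 0, 0, 0, -0.03, 0, -0.16, 0, 0, 0, -0.03, 0, -0.16, 0, 0, 0]' --claw 1

```text
time: 14.8
position: [565.1, 8.7, 172.0]
tool_rot: [0.596, 0.596, -0.379, 0.381]
ft_force: [-0.4, -0.3, 0.5]
width: 0.999
finger_force: 0.0
```

```bash
python3 - <<'E'
from h import *
b=camera("top");s=camera("scene")
for n,c in(("top",b),("scene",s)):
    for k in blobs(c,(2,120,60),(12,255,200),60):
        r=rect(c,k,20)
        if 70<r[2]<130 and r[1]>-250: print(n,"case",k.reshape(-1,2).mean(0).round(),r)
    for k in blobs(c,(0,0,170),(179,60,255),60):
        r=rect(c,k,46)
        if r[0]>500: print(n,"white",r)
cv2.imwrite("pics/m5.png",np.hstack([cv2.resize(b["color"][100:230,260:470],None,fx=2,fy=2),cv2.resize(s["color"][140:270,40:250],None,fx=2,fy=2)])[:,:,::-1])
delta(*pick(585,394,84.5,back=60))
E
```

```text
top case [157. 189.] [462.6 409.   96.1  63.3 -79.6]
top case [346. 155.] [ 571.2 -152.8   72.5   67.5   87. ]
top case [164. 149.] [582.4 393.2  96.7  65.1  84.2]
top white [ 559.4 -100.7  151.4   76.3  -89.5]
scene case [140. 297.] [ 789.4 -102.1   86.9   69.    67.1]
scene case [349. 282.] [588.4 394.2  91.   65.5  84.3]
scene case [361. 244.] [467.8 410.1  91.7  65.7 -78.6]
scene case [216. 238.] [569.9  16.4  96.9  14.2 -88.2]
scene case [162. 216.] [ 541.7 -165.1  107.9   99.5    2.5]
scene white [ 839.  -289.7  282.3   27.4  -84.1]
scene white [574.1 -95.1 165.1  82.4  88.5]
delta [ 0.239  0.017 -0.259] [0.032 1.571 0.101] dist 0.353
```

View pics/m5.png

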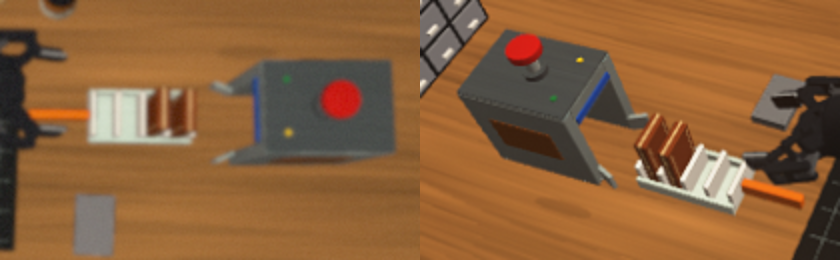

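Two cases stand in slots 1 and 2, at about (184,112) and (160,112) in the crop. That crop came out slightly wider than 800 px, so I'll keep later ones smaller. Now case D.

>>> jog_arm --plan '[-0.02, 0, -0.04, 0.003, 0.125, 0.008, -0.01, 0, -0.08, 0.005, 0.25, 0.016, 0.01, 0.002, -0.12, 0.008, 0.375, 0.024, 0.03, 0.004, -0.15, 0.01, 0.5, 0.032, 0.06, 0.006, -0.18, 0.013, 0.625, 0.04, 0.09, 0.008, -0.21, 0.015, 0.75, 0.048, 0.12, 0.01, -0.23, 0.018, 0.875, 0.056, 0.15, 0.012, -0.25, 0.02, 1.0, 0.065, 0.18, 0.014, -0.26, 0.023, 1.125, 0.072, 0.21, 0.015, -0.26, 0.025, 1.25, 0.08, 0.23, 0.017, -0.26, 0.028, 1.375, 0.09, 0.239, 0.017, -0.259, 0.03, 1.5, 0.097]'

```text
time: 15.9
position: [578.8, 341.7, 57.7]
tool_rot: [0.728, 0.662, 0.134, -0.122]
ft_force: [-0.8, 0.1, -0.4]
width: 1.0
finger_force: 0.0
```

>>> jog_arm --plan '[0, 0, 0, 0.002, 0.07, 0.004, 0, 0, 0, 0.002, 0.07, 0.004, 0, 0, 0, 0.002, 0.07, 0.004]'

```text
time: 16.15
position: [580.1, 340.4, 60.1]
tool_rot: [0.724, 0.656, 0.157, -0.143]
ft_force: [0.3, 0.2, -0.4]
width: 1.003
finger_force: 0.0
```

```bash
python3 - <<'E'
from h import *
look()
delta(*pick(584,394,84.5,z=6))
E
```

```text
case [254. 163.] [583.5 395.   87.9  57.2  84.4]
case [ 86. 151.] [467.3 409.1  91.7  62.1 -79.2]
delta [ 0.001 -0.002  0.062] [ 0.001  0.007 -0.001] dist 0.062
```

>>> jog_arm --plan '[0.001, -0.002, 0.02, 0, 0, 0, 0.001, -0.002, 0.035, 0, 0, 0, 0.001, -0.002, 0.045, 0, 0, 0, 0.001, -0.002, 0.052, 0, 0, 0, 0.001, -0.002, 0.057, 0, 0, 0, 0.001, -0.002, 0.06, 0, 0, 0, 0.001, -0.002, 0.062, 0, 0, 0, 0.001, -0.002, 0.062, 0, 0, 0, 0.001, -0.002, 0.062, 0, 0, 0]'

```text
time: 16.95
position: [581.9, 369.6, 7.2]
tool_rot: [0.723, 0.657, 0.16, -0.143]
ft_force: [-0.1, 0.3, 1.0]
width: 1.0
finger_force: 0.0
```

>>> jog_arm --plan '[0, 0, 0, 0, 0, 0, 0, 0, 0, 0, 0, 0, 0, 0, 0, 0, 0, 0, 0, 0, 0, 0, 0, 0, 0, 0, 0, 0, 0, 0, 0, 0, 0, 0, 0, 0, 0, 0, 0, 0, 0, 0, 0, 0, 0, 0, 0, 0]' --claw -1 --grip_force 60

```text
time: 17.62
position: [582.4, 369.5, 7.7]
tool_rot: [0.723, 0.657, 0.16, -0.143]
ft_force: [0.1, -3.2, 6.3]
width: 0.657
finger_force: 64.5
```

```bash
python3 - <<'E'
from h import *
delta(*place(3,up=60,dy=-3))
E
```

```text
delta [-0.362  0.026 -0.309] [-0.033 -1.565 -0.101] dist 0.477
```

>>> jog_arm --plan '[0.015, 0, -0.035, 0, 0, 0, 0.03, 0, -0.07, -0.003, -0.11, -0.007, 0.03, 0.002, -0.105, -0.005, -0.23, -0.015, 0.02, 0.005, -0.14, -0.008, -0.35, -0.022, 0, 0.007, -0.175, -0.01, -0.47, -0.03, -0.03, 0.01, -0.2, -0.012, -0.59, -0.038, -0.06, 0.012, -0.225, -0.015, -0.71, -0.045, -0.095, 0.014, -0.245, -0.018, -0.83, -0.053, -0.13, 0.016, -0.26, -0.02, -0.95, -0.06, -0.165, 0.018, -0.275, -0.023, -1.07, -0.068, -0.2, 0.02, -0.29, -0.025, -1.19, -0.076, -0.235, 0.022, -0.3, -0.028, -1.31, -0.084]' --grip_force 80

```text
time: 18.62
position: [570.9, 29.1, 181.7]
tool_rot: [0.645, 0.633, -0.301, 0.305]
ft_force: [0.9, -0.2, 0.1]
width: 0.646
finger_force: 86.2
```

>>> jog_arm --plan '[0, 0, 0, 0, 0, 0]'

```text
time: 18.7
position: [566.7, 27.1, 175.0]
tool_rot: [0.644, 0.634, -0.306, 0.3]
ft_force: [0.1, -0.8, -2.5]
width: 0.649
finger_force: 86.3
```

```bash
python3 - <<'E'
from h import *
delta(*place(3,up=60,dy=-3))
E
```

```text
delta [-0.044 -0.001  0.114] [-0.014 -0.25  -0.007] dist 0.122
```

>>> jog_arm --plan '[-0.014, 0, 0.036, -0.007, -0.12, -0.003, -0.028, 0, 0.072, -0.014, -0.25, -0.007, -0.044, -0.001, 0.105, -0.014, -0.25, -0.007, -0.044, -0.001, 0.114, -0.014, -0.25, -0.007, -0.044, -0.001, 0.114, -0.014, -0.25, -0.007, -0.044, -0.001, 0.114, -0.014, -0.25, -0.007]'

```text
time: 19.2
position: [568.6, -85.4, 142.0]
tool_rot: [0.599, 0.596, -0.374, 0.382]
ft_force: [0.8, 1.0, -0.8]
width: 0.648
finger_force: 86.2
```

```bash
python3 - <<'E'
from h import *
delta(*place(3,up=60,dy=-3))
delta(*place(3,up=2,dy=-3))
E
```

```text
delta [ 0.003 -0.005  0.005] [ 0.006 -0.006 -0.01 ] dist 0.008
delta [ 0.055 -0.005  0.03 ] [ 0.006 -0.006 -0.01 ] dist 0.063
```

>>> jog_arm --plan '[0.003, -0.005, 0.005, 0.006, -0.006, -0.01, 0.009, -0.005, 0.008, 0.006, -0.006, -0.01, 0.015, -0.005, 0.011, 0.006, -0.006, -0.01, 0.021, -0.005, 0.014, 0.006, -0.006, -0.01, 0.027, -0.005, 0.017, 0.006, -0.006, -0.01, 0.033, -0.005, 0.02, 0.006, -0.006, -0.01, 0.039, -0.005, 0.022, 0.006, -0.006, -0.01, 0.045, -0.005, 0.025, 0.006, -0.006, -0.01, 0.051, -0.005, 0.028, 0.006, -0.006, -0.01, 0.055, -0.005, 0.03, 0.006, -0.006, -0.01, 0.055, -0.005, 0.03, 0.006, -0.006, -0.01, 0.055, -0.005, 0.03, 0.006, -0.006, -0.01]'

```text
time: 20.2
position: [564.2, -89.5, 79.3]
tool_rot: [0.596, 0.596, -0.38, 0.38]
ft_force: [-0.4, -0.3, -1.1]
width: 0.647
finger_force: 86.3
```

```bash
python3 - <<'E'
from h import *
delta(*place(3,up=1,dy=-3))
s=camera("scene")
for k in blobs(s,(8,200,180),(16,255,255),20): print("orange",rect(s,k,32))
E
```

```text
delta [ 0.001 -0.     0.   ] [0.001 0.002 0.001] dist 0.001
orange [564.3  21.6  87.7  13.7  89.8]
```

>>> jog_arm --plan '[0.003, 0, 0.001, 0, 0, 0, 0.003, 0, 0.001, 0, 0, 0]'

```text
time: 20.42
position: [565.0, -89.1, 77.5]
tool_rot: [0.596, 0.596, -0.38, 0.382]
ft_force: [0.4, -0.0, 2.5]
width: 0.648
finger_force: 86.4
```

>>> jog_arm --plan '[0, 0, 0, 0, 0, 0, 0, 0, 0, 0, 0, 0, 0, 0, 0, 0, 0, 0, 0, 0, 0, 0, 0, 0, 0, 0, -0.02, 0, 0, 0, 0, 0, -0.05, 0, 0, 0, 0, 0, -0.09, 0, 0, 0, -0.02, 0, -0.13, 0, 0, 0, -0.03, 0, -0.16, 0, 0, 0, -0.03, 0, -0.16, 0, 0, 0, -0.03, 0, -0.16, 0, 0, 0]' --claw 1

```text
time: 21.33
position: [565.3, 45.0, 172.9]
tool_rot: [0.596, 0.596, -0.378, 0.382]
ft_force: [-0.2, -0.3, -0.0]
width: 1.002
finger_force: 0.0
```

```bash
python3 - <<'E'
from h import *
b=camera("top");s=camera("scene")
for n,c in(("top",b),("scene",s)):
    for k in blobs(c,(2,120,60),(12,255,200),60):
        r=rect(c,k,20)
        if 70<r[2]<130 and r[1]>-250: print(n,"case",k.reshape(-1,2).mean(0).round(),r)
    for k in blobs(c,(8,200,180),(16,255,255),20): print(n,"orange",rect(c,k,32))
    for k in blobs(c,(0,0,170),(179,60,255),60):
        r=rect(c,k,46)
        if r[0]>500: print(n,"white",r)
delta(*pick(464.5,409.5,-79.5,back=60))
E
```

```text
top case [ 16. 315.] [ 71.5 832.  124.1  58.3 -40.7]
top case [ 45. 298.] [119.4 751.2 106.2  49.3 -21.8]
top case [114. 239.] [309.  536.1 100.7  67.1  74.7]
top case [154. 189.] [461.  417.4  79.   63.3 -79.6]
top case [338. 153.] [ 578.5 -134.9  108.4   80.4   85.8]
top case [329.  85.] [ 788.9 -101.5   71.6   52.8  -83.1]
top orange [563.6  19.1  85.5  14.9 -89. ]
top white [ 559.1 -101.2  151.7   74.8   89.2]
scene case [140. 298.] [ 792.4 -101.5   80.7   70.    53. ]
scene case [509. 247.] [361.7 825.1  73.1  18.   -6. ]
scene case [361. 244.] [467.9 410.1  91.6  65.8 -78.9]
scene case [216. 238.] [569.6  16.4  96.9  13.5 -88.2]
scene orange [564.6  20.3  93.   15.8  87.8]
scene white [ 838.7 -289.5  282.8   27.5  -84.2]
scene white [573.6 -95.2 164.9  84.5  88.8]
delta [ 0.232 -0.089 -0.241] [-0.071  1.567 -0.19 ] dist 0.346
```

>>> jog_arm --plan '[-0.02, -0.005, -0.04, -0.005, 0.125, -0.015, -0.01, -0.015, -0.08, -0.011, 0.25, -0.03, 0.01, -0.025, -0.12, -0.017, 0.375, -0.045, 0.03, -0.035, -0.15, -0.023, 0.5, -0.06, 0.06, -0.045, -0.18, -0.028, 0.625, -0.076, 0.09, -0.055, -0.21, -0.034, 0.75, -0.09, 0.12, -0.063, -0.23, -0.04, 0.875, -0.106, 0.15, -0.07, -0.25, -0.045, 1.0, -0.12, 0.18, -0.076, -0.25, -0.051, 1.125, -0.136, 0.205, -0.082, -0.245, -0.057, 1.25, -0.15, 0.225, -0.087, -0.243, -0.062, 1.375, -0.167, 0.232, -0.089, -0.241, -0.068, 1.495, -0.181]'

```text
time: 22.43
position: [471.6, 358.3, 57.4]
tool_rot: [0.633, 0.753, 0.111, -0.141]
ft_force: [-0.7, 0.4, -0.4]
width: 0.994
finger_force: 0.0
```

>>> jog_arm --plan '[0, 0, 0, -0.002, 0.07, -0.008, 0, 0, 0, -0.002, 0.07, -0.008, 0, 0, 0, -0.002, 0.07, -0.008]'

```text
time: 22.68
position: [474.4, 357.6, 60.1]
tool_rot: [0.627, 0.75, 0.133, -0.163]
ft_force: [-0.6, -0.1, 0.3]
width: 1.0
finger_force: 0.0
```

```bash
python3 - <<'E'
from h import *
look()
delta(*pick(464.5,409.5,-79.5,z=6))
E
```

```text
case [254. 163.] [462.6 410.4  88.5  57.1 -79.3]
delta [ 0.001 -0.001  0.061] [-0.001  0.012 -0.003] dist 0.061
```

>>> jog_arm --plan '[0.001, -0.002, 0.02, 0, 0.01, 0, 0.001, -0.002, 0.035, 0, 0.01, 0, 0.001, -0.002, 0.045, 0, 0.01, 0, 0.001, -0.002, 0.052, 0, 0.01, 0, 0.001, -0.002, 0.057, 0, 0.01, 0, 0.001, -0.002, 0.06, 0, 0.01, 0, 0.001, -0.002, 0.062, 0, 0.01, 0, 0.001, -0.002, 0.062, 0, 0.01, 0, 0.001, -0.002, 0.062, 0, 0.01, 0]'

```text
time: 23.48
position: [468.5, 385.5, 6.5]
tool_rot: [0.625, 0.75, 0.139, -0.166]
ft_force: [0.1, 0.1, 0.2]
width: 1.001
finger_force: 0.0
```

>>> jog_arm --plan '[0, 0, 0, 0, 0, 0, 0, 0, 0, 0, 0, 0, 0, 0, 0, 0, 0, 0, 0, 0, 0, 0, 0, 0, 0, 0, 0, 0, 0, 0, 0, 0, 0, 0, 0, 0, 0, 0, 0, 0, 0, 0, 0, 0, 0, 0, 0, 0]' --claw -1 --grip_force 60

```text
time: 24.15
position: [469.0, 385.4, 7.0]
tool_rot: [0.625, 0.75, 0.139, -0.166]
ft_force: [0.7, -2.7, 6.1]
width: 0.658
finger_force: 64.3
```

```bash
python3 - <<'E'
from h import *
delta(*place(4,up=60,dy=-3))
E
```

```text
delta [-0.351  0.014 -0.307] [ 0.071 -1.566  0.19 ] dist 0.467
```

>>> jog_arm --plan '[0.015, 0, -0.035, 0, 0, 0, 0.03, 0, -0.07, 0.005, -0.11, 0.013, 0.03, 0.002, -0.105, 0.01, -0.23, 0.028, 0.02, 0.003, -0.14, 0.016, -0.35, 0.042, 0, 0.004, -0.175, 0.021, -0.47, 0.057, -0.03, 0.005, -0.2, 0.027, -0.59, 0.072, -0.06, 0.006, -0.225, 0.032, -0.71, 0.086, -0.095, 0.007, -0.245, 0.038, -0.83, 0.1, -0.13, 0.008, -0.26, 0.043, -0.95, 0.115, -0.165, 0.009, -0.275, 0.049, -1.07, 0.13, -0.2, 0.01, -0.29, 0.054, -1.19, 0.145, -0.235, 0.011, -0.3, 0.059, -1.31, 0.16]' --grip_force 80

```text
time: 25.15
position: [541.3, 52.3, 179.4]
tool_rot: [0.628, 0.65, -0.304, 0.3]
ft_force: [0.1, -0.2, -0.9]
width: 0.649
finger_force: 86.8
```

>>> jog_arm --plan '[0, 0, 0, 0, 0, 0]'

```text
time: 25.23
position: [538.1, 50.0, 173.3]
tool_rot: [0.627, 0.651, -0.309, 0.296]
ft_force: [-1.1, 0.3, -1.4]
width: 0.654
finger_force: 86.8
```

```bash
python3 - <<'E'
from h import *
delta(*place(4,up=60,dy=-3))
E
```

```text
delta [-0.038  0.025  0.103] [ 0.002 -0.25   0.038] dist 0.112
```

>>> jog_arm --plan '[-0.012, 0.008, 0.034, 0, -0.12, 0.018, -0.025, 0.017, 0.068, 0, -0.24, 0.036, -0.038, 0.024, 0.1, 0.002, -0.25, 0.038, -0.038, 0.024, 0.103, 0.002, -0.25, 0.038, -0.038, 0.024, 0.103, 0.002, -0.25, 0.038, -0.038, 0.024, 0.103, 0.002, -0.25, 0.038, -0.038, 0.024, 0.103, 0.002, -0.25, 0.038]'

```text
time: 25.82
position: [566.9, -48.6, 142.6]
tool_rot: [0.599, 0.597, -0.374, 0.382]
ft_force: [0.3, -0.5, -1.4]
width: 0.646
finger_force: 86.8
```

```bash
python3 - <<'E'
from h import *
delta(*place(4,up=60,dy=-3))
delta(*place(4,up=2,dy=-3))
E
```

```text
delta [ 0.003 -0.003  0.006] [ 0.009 -0.007 -0.009] dist 0.008
delta [ 0.056 -0.004  0.031] [ 0.009 -0.007 -0.009] dist 0.064
```

>>> jog_arm --plan '[0.003, -0.003, 0.006, 0.009, -0.007, -0.009, 0.009, -0.003, 0.009, 0.009, -0.007, -0.009, 0.015, -0.003, 0.012, 0.009, -0.007, -0.009, 0.021, -0.003, 0.015, 0.009, -0.007, -0.009, 0.027, -0.003, 0.018, 0.009, -0.007, -0.009, 0.033, -0.003, 0.021, 0.009, -0.007, -0.009, 0.039, -0.003, 0.023, 0.009, -0.007, -0.009, 0.045, -0.003, 0.026, 0.009, -0.007, -0.009, 0.051, -0.003, 0.029, 0.009, -0.007, -0.009, 0.056, -0.003, 0.031, 0.009, -0.007, -0.009, 0.056, -0.003, 0.031, 0.009, -0.007, -0.009, 0.056, -0.003, 0.031, 0.009, -0.007, -0.009]'

```text
time: 26.82
position: [564.1, -53.8, 78.0]
tool_rot: [0.596, 0.596, -0.382, 0.38]
ft_force: [-1.1, -0.7, 1.2]
width: 0.65
finger_force: 86.9
```

```bash
python3 - <<'E'
from h import *
delta(*place(4,up=1,dy=-3))
s=camera("scene")
for k in blobs(s,(8,200,180),(16,255,255),20): print("orange",rect(s,k,32))
E
```

```text
delta [ 0.    -0.    -0.001] [-0.003  0.002  0.001] dist 0.001
orange [564.4  42.2  46.5  13.6  89.7]
```

>>> jog_arm --plan '[0.002, 0, 0.001, 0, 0, 0, 0.002, 0, 0.001, 0, 0, 0]'

```text
time: 27.03
position: [564.2, -54.1, 77.9]
tool_rot: [0.596, 0.594, -0.383, 0.381]
ft_force: [-4.2, 1.8, 7.4]
width: 0.647
finger_force: 87.4
```

>>> jog_arm --plan '[0, 0, 0, 0, 0, 0, 0, 0, 0, 0, 0, 0, 0, 0, 0, 0, 0, 0, 0, 0, 0, 0, 0, 0, 0, 0, -0.02, 0, 0, 0, 0, 0, -0.05, 0, 0, 0, 0, 0, -0.09, 0, 0, 0, -0.02, 0, -0.13, 0, 0, 0, -0.03, 0, -0.16, 0, 0, 0, -0.03, 0, -0.16, 0, 0, 0, -0.03, 0, -0.16, 0, 0, 0]' --claw 1

```text
time: 27.95
position: [565.6, 80.3, 171.9]
tool_rot: [0.596, 0.597, -0.379, 0.381]
ft_force: [-0.7, -0.2, -0.2]
width: 1.001
finger_force: 0.0
```

```bash
python3 - <<'E'
from h import *
b=camera("top");s=camera("scene")
for n,c in(("top",b),("scene",s)):
    for k in blobs(c,(8,200,180),(16,255,255),20): print(n,"orange",rect(c,k,32))
cv2.imwrite("pics/m6.png",np.hstack([cv2.resize(b["color"][100:230,260:470],(390,240)),cv2.resize(s["color"][140:270,40:250],(390,240))])[:,:,::-1])
# box edges in top view: dark grey blob at z=163
h=cv2.cvtColor(b["color"],cv2.COLOR_RGB2HSV)
for k in blobs(b,(0,0,50),(179,50,110),800):
    r=rect(b,k,163)
    if r[1]<-150: print("box",r)
delta([564,44,60],tool([1,0,0],[0,0,-1]))
E
```

```text
top orange [563.6  19.1  85.5  14.9 -89. ]
scene orange [564.6  20.3  93.   15.8  87.8]
box [ 550.7 -302.8  216.6  130.9  -88.5]
box [ 509.8 -542.7  262.7   43.2   -1.8]
delta [0.084 0.001 0.077] [-4.000e-03  1.136e+00  1.000e-03] dist 0.114
```

View pics/m6.png

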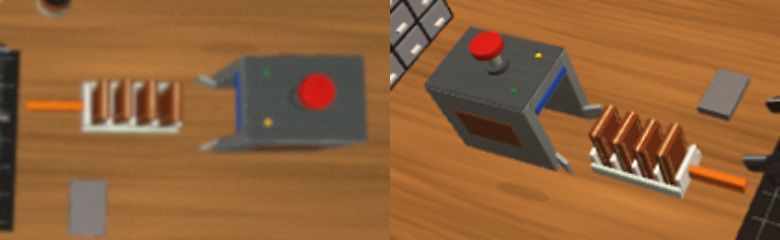

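All four cases stand in the tray, in the slots at (100..170,100) of the left crop. Now I'll measure the box axis and move over the handle.

>>> jog_arm --plan '[0.01, 0, 0.01, 0, 0.12, 0, 0.02, 0, 0.02, 0, 0.24, 0, 0.03, 0, 0.03, 0, 0.36, 0, 0.04, 0, 0.04, 0, 0.48, 0, 0.05, 0, 0.05, 0, 0.6, 0, 0.06, 0.001, 0.06, 0, 0.72, 0, 0.07, 0.001, 0.07, 0, 0.84, 0, 0.08, 0.001, 0.077, 0, 0.96, 0, 0.084, 0.001, 0.077, 0, 1.08, 0, 0.084, 0.001, 0.077, -0.004, 1.136, 0, 0.084, 0.001, 0.077, -0.004, 1.136, 0, 0.084, 0.001, 0.077, -0.004, 1.136, 0]'

```text
time: 29.05
position: [563.8, 42.6, 59.9]
tool_rot: [0.708, 0.706, -0.001, -0.001]
ft_force: [0.1, 0.2, 0.6]
width: 1.0
finger_force: 0.0
```

```bash
python3 - <<'E'
from h import *
b=camera("top")
m=cv2.inRange(cv2.cvtColor(b["color"],cv2.COLOR_RGB2HSV),np.array((0,0,40)),np.array((179,50,110)))
def yaw(pts,z):
    P=cast(b,pts,z); vx,vy,x0,y0=cv2.fitLine(P[:,:2].astype(np.float32),cv2.DIST_HUBER,0,.01,.01).ravel(); return np.degrees(np.arctan2(vy,vx))%180,x0,y0
up=[(u,115+np.argmax(m[115:150,u]>0)) for u in range(396,450)]
print("far(+x) top edge",yaw(up,163),up[0],up[-1])
rt=[(440+np.max(np.nonzero(m[v,440:470])),v) for v in range(138,172)]
print("back edge",yaw(rt,163))
for k in blobs(b,(0,200,150),(3,255,255),60)+blobs(b,(177,200,150),(179,255,255),60):
    if rect(b,k,216)[1]<0: print("red",rect(b,k,216))
t=blobs(b,(8,200,180),(16,255,255),20)
# tray: long-side rim edges of white
w=cv2.inRange(cv2.cvtColor(b["color"],cv2.COLOR_RGB2HSV),np.array((0,0,150)),np.array((179,70,255)))
for nm,f in(("hi",np.argmax),("lo",lambda a:len(a)-1-np.argmax(a[::-1]))):
    print("rim",nm,yaw([(u,130+f(w[130:185,u]>0)) for u in range(308,355)],22))
delta([564,44,11],tool([1,0,0],[0,0,-1]))
c=camera("wrist")
for k in blobs(c,(8,200,150),(18,255,255),60): print("handle",rect(c,k,32),k.reshape(-1,2).mean(0))
E
```

```text
far(+x) top edge (np.float32(91.52222), np.float32(616.74976), np.float32(-326.4124)) (396, np.int64(131)) (449, np.int64(131))
back edge (np.float32(2.4077878), np.float32(569.5146), np.float32(-408.97415))
red [ 558.3 -318.1   45.9   41.8  -63.6]
rim hi (np.float32(42.043266), np.float32(593.2223), np.float32(-89.95517))
rim lo (np.float32(91.05151), np.float32(524.5215), np.float32(-129.68645))
delta [ 0.001 -0.     0.049] [-0.002  0.001 -0.001] dist 0.049
handle [701.3  49.5  22.7   4.9  40.2] [492.69620253 214.11392405]
handle [563.9  21.1  94.   12.3 -89.5] [263.63501484 251.97032641]
```

```bash
python3 - <<'E'
from h import *
for n,g in(("scene",[(83,155),(134.8,166),(111,196),(60.5,187)]),("top",[(456,130),(388,131),(388,181),(456,181)])):
    c=camera(n); gr=cv2.cvtColor(c["color"],cv2.COLOR_RGB2GRAY)
    q=cv2.cornerSubPix(gr,np.float32(g).reshape(-1,1,2),(4,4),(-1,-1),(3,50,.01)).reshape(-1,2)
    P=cast(c,q,163)[:,:2]; print(n,q.round(1).tolist(),P.round(1).tolist())
    for i,j in((0,1),(3,2)): d=P[j]-P[i]; print("yaw",np.degrees(np.arctan2(d[1],d[0])).round(2),np.linalg.norm(d).round(1))
    print("centre",P.mean(0).round(1))
E
```

```text
scene [[82.69999694824219, 153.6999969482422], [133.5, 165.39999389648438], [111.0, 196.0], [57.599998474121094, 186.1999969482422]] [[500.8, -414.8], [497.1, -242.1], [609.3, -244.6], [626.3, -410.1]]
yaw 91.23 172.7
yaw 95.85 166.3
centre [ 558.4 -327.9]
top [[455.20001220703125, 130.10000610351562], [391.6000061035156, 130.0], [388.0, 181.0], [456.0, 181.0]] [[621.5, -411.6], [617.3, -240.8], [483.3, -230.1], [486.8, -410.7]]
yaw 91.39 170.8
yaw 91.1 180.7
centre [ 552.2 -323.3]
```

>>> jog_arm --plan '[0.001, 0, 0.02, 0, 0, 0, 0.001, 0, 0.035, 0, 0, 0, 0.001, 0, 0.044, 0, 0, 0, 0.001, 0, 0.049, 0, 0, 0, 0.001, 0, 0.049, 0, 0, 0, 0.001, 0, 0.049, 0, 0, 0]'

```text
time: 29.75
position: [565.5, 45.6, 12.8]
tool_rot: [0.707, 0.708, 0.001, 0.0]
ft_force: [0.3, 0.0, 1.0]
width: 0.998
finger_force: 0.0
```

>>> jog_arm --plan '[0, 0, 0, 0, 0, 0, 0, 0, 0, 0, 0, 0, 0, 0, 0, 0, 0, 0, 0, 0, 0, 0, 0, 0, 0, 0, 0, 0, 0, 0, 0, 0, 0, 0, 0, 0, 0, 0, 0, 0, 0, 0, 0, 0, 0, 0, 0, 0, 0, 0, 0, 0, 0, 0, 0, 0, 0, 0, 0, 0]' --claw -1 --grip_force 40

```text
time: 30.58
position: [565.2, 45.3, 13.0]
tool_rot: [0.707, 0.707, 0.0, 0.0]
ft_force: [-3.1, -0.5, 5.1]
width: 0.154
finger_force: 43.7
```

>>> jog_arm --plan '[-0.003, -0.001, 0, 0, 0, -0.002, -0.007, -0.002, 0, 0, 0, -0.004, -0.012, -0.003, 0, 0, 0, -0.006, -0.018, -0.005, 0, 0, 0, -0.008, -0.024, -0.006, 0, 0, 0, -0.01, -0.03, -0.007, 0, 0, 0, -0.013, -0.036, -0.009, 0, 0, 0, -0.015, -0.042, -0.01, 0, 0, 0, -0.018, -0.048, -0.011, 0, 0, 0, -0.02, -0.053, -0.012, 0, 0, 0, -0.022, -0.056, -0.013, 0, 0, 0, -0.023, -0.056, -0.013, 0, 0, 0, -0.023]'

```text
time: 31.58
position: [553.0, -10.5, 13.0]
tool_rot: [0.698, 0.716, 0.001, 0.001]
ft_force: [0.2, 3.7, 4.2]
width: 0.152
finger_force: 43.5
```

```bash
python3 - <<'E'
from h import *
b=camera("top");s=camera("scene");w=camera("wrist")
for n,c in(("top",b),("scene",s),("wrist",w)):
    for k in blobs(c,(8,200,150),(16,255,255),20):
        r=rect(c,k,32)
        if abs(r[0]-560)<40: print(n,"orange",r)
cv2.imwrite("pics/m7.png",np.vstack([np.hstack([cv2.resize(b["color"][100:230,260:470],(390,240)),cv2.resize(s["color"][140:270,40:250],(390,240))]),np.pad(cv2.resize(w["color"],(440,330)),((0,0),(0,340),(0,0)))])[:,:,::-1])
E
```

```text
scene orange [555.7 -65.9  33.1  14.6 -85.4]
wrist orange [552.5 -16.2  61.   13.4 -87.9]
```

View pics/m7.png

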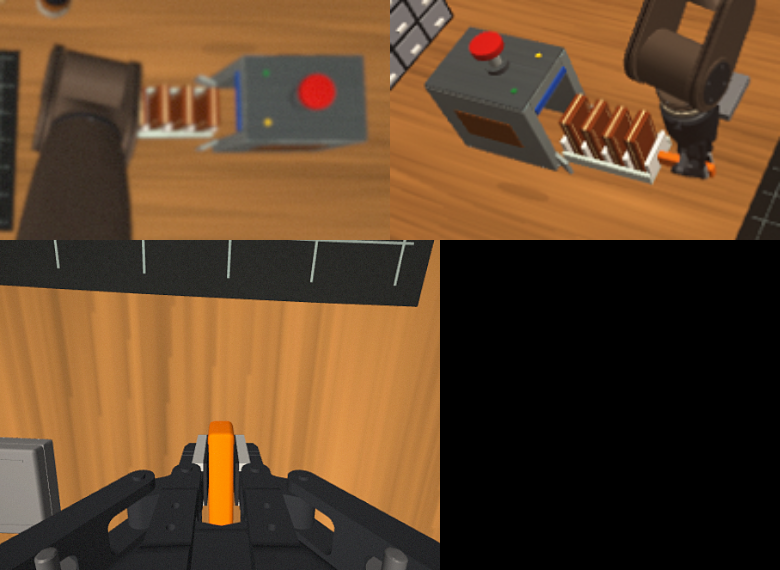

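The tray is between the guide plates: the rack spans rows 82–136 of the left crop and the plates are at rows 80 and 146. The handle is well gripped. I'll push along the box axis.

>>> jog_arm --plan '[-0.003, 0, 0, 0, 0, 0, -0.008, 0, 0, 0, 0, 0, -0.014, 0, 0, 0, 0, 0, -0.021, 0, 0, 0, 0, 0, -0.028, 0, 0, 0, 0, 0, -0.035, 0, 0, 0, 0, 0, -0.042, 0, 0, 0, 0, 0, -0.049, 0, 0, 0, 0, 0, -0.056, 0, 0, 0, 0, 0, -0.063, 0, 0, 0, 0, 0, -0.068, 0, 0, 0, 0, 0, -0.07, 0, 0, 0, 0, 0]'

```text
time: 32.73
position: [554.1, -79.9, 13.0]
tool_rot: [0.699, 0.715, 0.001, -0.001]
ft_force: [-0.0, 7.8, 7.6]
width: 0.153
finger_force: 44.0
```

>>> jog_arm --plan '[-0.003, 0, 0, 0, 0, 0, -0.008, 0, 0, 0, 0, 0, -0.014, 0, 0, 0, 0, 0, -0.021, 0, 0, 0, 0, 0, -0.028, 0, 0, 0, 0, 0, -0.035, 0, 0, 0, 0, 0, -0.042, 0, 0, 0, 0, 0, -0.049, 0, 0, 0, 0, 0, -0.056, 0, 0, 0, 0, 0, -0.063, 0, 0, 0, 0, 0, -0.068, 0, 0, 0, 0, 0, -0.07, 0, 0, 0, 0, 0]'

```text
time: 33.73
position: [555.7, -149.7, 13.0]
tool_rot: [0.699, 0.715, 0.001, -0.001]
ft_force: [-0.5, 9.1, 8.6]
width: 0.15
finger_force: 44.1
```

>>> jog_arm --plan '[-0.003, 0, 0, 0, 0, 0, -0.006, 0, 0, 0, 0, 0, -0.009, 0, 0, 0, 0, 0, -0.012, 0, 0, 0, 0, 0, -0.015, 0, 0, 0, 0, 0, -0.017, 0, 0, 0, 0, 0, -0.019, 0, 0, 0, 0, 0, -0.02, 0, 0, 0, 0, 0, -0.021, 0, 0, 0, 0, 0, -0.022, 0, 0, 0, 0, 0, -0.022, 0, 0, 0, 0, 0]'

```text
time: 34.65
position: [556.2, -171.0, 13.0]
tool_rot: [0.699, 0.715, 0.001, -0.001]
ft_force: [-0.8, 6.9, 7.4]
width: 0.152
finger_force: 44.0
```

>>> jog_arm --plan '[-0.001, 0, 0, 0, 0, 0, -0.002, 0, 0, 0, 0, 0, -0.003, 0, 0, 0, 0, 0, -0.003, 0, 0, 0, 0, 0]'

```text
time: 34.98
position: [556.3, -174.0, 13.0]
tool_rot: [0.699, 0.715, 0.001, -0.001]
ft_force: [0.2, 7.2, 8.0]
width: 0.15
finger_force: 44.1
```

Not yet at the back wall, so I'll push on in small steps until the force rises.

>>> jog_arm --plan '[-0.001, 0, 0, 0, 0, 0, -0.002, 0, 0, 0, 0, 0, -0.003, 0, 0, 0, 0, 0, -0.004, 0, 0, 0, 0, 0, -0.004, 0, 0, 0, 0, 0]'

```text
time: 35.4
position: [556.3, -174.7, 13.0]
tool_rot: [0.699, 0.715, 0.003, -0.004]
ft_force: [0.8, 18.5, 11.2]
width: 0.15
finger_force: 44.6
```

>>> jog_arm --plan '[-0.001, 0, 0, 0, 0, 0, -0.002, 0, 0, 0, 0, 0, -0.003, 0, 0, 0, 0, 0, -0.003, 0, 0, 0, 0, 0]'

```text
time: 35.73
position: [556.2, -174.9, 12.9]
tool_rot: [0.7, 0.715, 0.005, -0.006]
ft_force: [0.8, 26.3, 13.8]
width: 0.155
finger_force: 45.0
```

>>> jog_arm --plan '[0.003, 0, 0, 0, 0, 0, 0.003, 0, 0, 0, 0, 0, 0.003, 0, 0, 0, 0, 0]'

```text
time: 35.98
position: [556.2, -174.9, 12.9]
tool_rot: [0.699, 0.715, 0.003, -0.003]
ft_force: [-0.0, 17.5, 11.1]
width: 0.15
finger_force: 44.5
```

>>> jog_arm --plan '[0, 0, 0, 0, 0, 0, 0, 0, 0, 0, 0, 0, 0, 0, 0, 0, 0, 0, 0, 0, -0.015, 0, 0, 0, 0, 0, -0.045, 0, 0, 0, 0, 0, -0.085, 0, 0, 0, 0, 0, -0.125, 0, 0, 0, 0, 0, -0.165, 0, 0, 0, 0, 0, -0.205, 0, 0, 0, 0, 0, -0.245, 0, 0, 0, 0, 0, -0.255, 0, 0, 0, 0, 0, -0.255, 0, 0, 0]' --claw 0

```text
time: 36.98
position: [557.9, -181.6, 272.7]
tool_rot: [0.699, 0.715, 0.002, 0.005]
ft_force: [0.7, 0.8, -0.3]
width: 0.5
finger_force: 0.0
```

```bash
python3 - <<'E'
from h import *
s=camera("scene");b=camera("top")
for n,c in(("top",b),("scene",s)):
    for k in blobs(c,(8,200,150),(16,255,255),20):
        r=rect(c,k,32)
        if abs(r[0]-560)<40: print(n,"orange",r,"end y",cast(c,k.reshape(-1,2),32)[:,1].max().round(1))
    for k in blobs(c,(0,200,150),(3,255,255),60)+blobs(c,(177,200,150),(179,255,255),60):
        r=rect(c,k,216)
        if r[1]<0: print(n,"red",r)
delta([559,-318,250],tool([1,0,0],[0,0,-1]))
E
```

```text
top orange [ 555.6 -187.7   68.5   14.9  -88.9] end y -153.6
scene orange [ 558.  -195.9   99.5   19.2   87. ] end y -146.5
scene red [ 560.2 -317.2   45.1   44.9  -54.1]
delta [-0.138  0.     0.016] [-0.    -0.001  0.023] dist 0.139
```

Handle end at y≈-154, 220 mm of travel and the contact force all indicate the tray is home. Now the plunger.

>>> jog_arm --plan '[-0.035, 0, 0, 0, 0, 0.005, -0.07, 0, 0, 0, 0, 0.01, -0.105, 0, 0, 0, 0, 0.015, -0.138, 0, 0.01, 0, 0, 0.02, -0.138, 0, 0.016, 0, 0, 0.023, -0.138, 0, 0.016, 0, 0, 0.023, -0.138, 0, 0.016, 0, 0, 0.023, -0.138, 0, 0.016, 0, 0, 0.023, -0.138, 0, 0.016, 0, 0, 0.023]' --claw -1

```text
time: 37.83
position: [559.6, -316.4, 251.2]
tool_rot: [0.706, 0.708, 0.001, -0.0]
ft_force: [-0.3, -0.0, -0.1]
width: -0.003
finger_force: 0.0
```

>>> jog_arm --plan '[0, 0, 0.01, 0, 0, 0, 0, 0, 0.02, 0, 0, 0, 0, 0, 0.028, 0, 0, 0, 0, 0, 0.034, 0, 0, 0, 0, 0, 0.038, 0, 0, 0, 0, 0, 0.042, 0, 0, 0, 0, 0, 0.046, 0, 0, 0, 0, 0, 0.05, 0, 0, 0, 0, 0, 0.053, 0, 0, 0, 0, 0, 0.056, 0, 0, 0, 0, 0, 0.058, 0, 0, 0, 0, 0, 0.06, 0, 0, 0]'

```text
time: 38.83
position: [559.3, -317.2, 193.9]
tool_rot: [0.707, 0.708, 0.001, -0.001]
ft_force: [-5.3, 5.0, 10.6]
width: 0.0
finger_force: 5.2
```

>>> jog_arm --plan '[0, 0, 0.001, 0, 0, 0, 0, 0, 0.002, 0, 0, 0, 0, 0, 0.003, 0, 0, 0, 0, 0, 0.004, 0, 0, 0, 0, 0, 0.005, 0, 0, 0, 0, 0, 0.005, 0, 0, 0]'

```text
time: 39.33
position: [559.3, -317.2, 190.1]
tool_rot: [0.707, 0.708, 0.001, -0.0]
ft_force: [-5.8, 5.5, 12.5]
width: -0.004
finger_force: 6.3
```

>>> jog_arm --plan '[0, 0, 0.001, 0, 0, 0, 0, 0, 0.002, 0, 0, 0, 0, 0, 0.003, 0, 0, 0, 0, 0, 0.003, 0, 0, 0, 0, 0, 0.003, 0, 0, 0, 0, 0, 0.003, 0, 0, 0, 0, 0, 0.003, 0, 0, 0, 0, 0, 0.003, 0, 0, 0, 0, 0, 0.003, 0, 0, 0, 0, 0, 0.003, 0, 0, 0, 0, 0, 0.003, 0, 0, 0, 0, 0, 0.003, 0, 0, 0]'

```text
time: 40.33
position: [559.4, -317.3, 190.0]
tool_rot: [0.707, 0.708, 0.0, -0.0]
ft_force: [-9.5, 6.8, 20.2]
width: -0.003
finger_force: 10.5
```

>>> jog_arm --plan '[0, 0, 0, 0, 0, 0, 0, 0, 0, 0, 0, 0, 0, 0, 0, 0, 0, 0, 0, 0, 0, 0, 0, 0, 0, 0, 0, 0, 0, 0, 0, 0, 0, 0, 0, 0, 0, 0, 0, 0, 0, 0, 0, 0, 0, 0, 0, 0, 0, 0, 0, 0, 0, 0, 0, 0, 0, 0, 0, 0, 0, 0, 0, 0, 0, 0, 0, 0, 0, 0, 0, 0]'

```text
time: 41.33
position: [559.4, -317.2, 189.9]
tool_rot: [0.707, 0.708, 0.0, -0.0]
ft_force: [-10.3, 8.0, 20.8]
width: -0.003
finger_force: 10.5
```

The plunger is on its hard stop at 190 mm and has been held for 2 s. I'll lift off and return to the handle.

>>> jog_arm --plan '[0, 0, 0, 0, 0, 0, 0, 0, 0, 0, 0, 0, 0, 0, 0, 0, 0, 0, 0, 0, 0, 0, 0, 0, 0, 0, -0.008, 0, 0, 0, 0, 0, -0.016, 0, 0, 0, 0, 0, -0.024, 0, 0, 0, 0, 0, -0.032, 0, 0, 0, 0, 0, -0.05, 0, 0, 0, 0, 0, -0.07, 0, 0, 0, 0, 0, -0.075, 0, 0, 0, 0, 0, -0.075, 0, 0, 0]'

```text
time: 42.33
position: [560.4, -318.6, 260.6]
tool_rot: [0.707, 0.707, 0.001, 0.003]
ft_force: [0.2, -0.4, 0.5]
width: 0.002
finger_force: 0.0
```

```bash
python3 - <<'E'
from h import *
th=np.radians(1.3)
T=tool([np.cos(th),np.sin(th),0],[0,0,-1])
delta([556.2,-174.9,262],T)
s=camera("scene")
for k in blobs(s,(0,200,150),(3,255,255),60)+blobs(s,(177,200,150),(179,255,255),60):
    r=rect(s,k,216)
    if r[1]<0: print("red",r)
E
```

```text
delta [ 0.144 -0.004 -0.002] [ 0.005  0.003 -0.022] dist 0.144
red [ 560.2 -317.2   45.1   44.9  -54.1]
```

The plunger is back up. Now over the handle and down.

>>> jog_arm --plan '[0.035, -0.001, 0, 0, 0, -0.01, 0.07, -0.002, 0, 0, 0, -0.02, 0.105, -0.003, 0, 0, 0, -0.022, 0.14, -0.004, 0, 0, 0, -0.022, 0.144, -0.004, -0.002, 0.005, 0.003, -0.022, 0.144, -0.004, -0.002, 0.005, 0.003, -0.022, 0.144, -0.004, 0.04, 0.005, 0.003, -0.022, 0.144, -0.004, 0.08, 0.005, 0.003, -0.022, 0.144, -0.004, 0.12, 0.005, 0.003, -0.022, 0.144, -0.004, 0.16, 0.005, 0.003, -0.022, 0.144, -0.004, 0.16, 0.005, 0.003, -0.022, 0.144, -0.004, 0.16, 0.005, 0.003, -0.022]' --claw 0

```text
time: 43.38
position: [553.2, -173.7, 95.3]
tool_rot: [0.699, 0.715, -0.001, -0.006]
ft_force: [0.6, -0.8, 0.8]
width: 0.501
finger_force: 0.0
```

```bash
python3 - <<'E'
from h import *
th=np.radians(1.3)
delta([556.2,-174.9,13],tool([np.cos(th),np.sin(th),0],[0,0,-1]))
c=camera("wrist")
for k in blobs(c,(8,200,150),(16,255,255),60): print(rect(c,k,32))
E
```

```text
delta [-0.002  0.004  0.082] [-0.01  -0.007 -0.001] dist 0.082
[ 556.9 -199.7   94.2   13.8  -89. ]
```

>>> jog_arm --plan '[-0.002, 0.003, 0.02, -0.01, -0.007, 0, -0.002, 0.003, 0.04, -0.01, -0.007, 0, -0.002, 0.003, 0.055, -0.01, -0.007, 0, -0.002, 0.003, 0.068, -0.01, -0.007, 0, -0.002, 0.003, 0.077, -0.01, -0.007, 0, -0.002, 0.003, 0.081, -0.01, -0.007, 0, -0.002, 0.003, 0.081, -0.01, -0.007, 0, -0.002, 0.003, 0.081, -0.01, -0.007, 0]'

```text
time: 44.1
position: [559.0, -175.8, 18.6]
tool_rot: [0.699, 0.715, 0.001, 0.004]
ft_force: [0.4, 1.1, 0.6]
width: 0.502
finger_force: 0.0
```

>>> jog_arm --plan '[0, 0, 0, 0, 0, 0, 0, 0, 0, 0, 0, 0, 0, 0, 0, 0, 0, 0, 0, 0, 0, 0, 0, 0, 0, 0, 0, 0, 0, 0, 0, 0, 0, 0, 0, 0, 0, 0, 0, 0, 0, 0]' --claw -1 --grip_force 40

```text
time: 44.68
position: [558.3, -175.4, 18.6]
tool_rot: [0.699, 0.715, 0.001, 0.003]
ft_force: [-2.6, 0.5, 6.1]
width: 0.149
finger_force: 43.4
```

>>> jog_arm --plan '[0.003, 0, 0, 0, 0, 0, 0.008, 0, 0, 0, 0, 0, 0.014, 0, 0, 0, 0, 0, 0.021, 0, 0, 0, 0, 0, 0.028, 0, 0, 0, 0, 0, 0.035, 0, 0, 0, 0, 0, 0.042, 0, 0, 0, 0, 0, 0.049, 0, 0, 0, 0, 0, 0.056, 0, 0, 0, 0, 0, 0.063, 0, 0, 0, 0, 0, 0.068, 0, 0, 0, 0, 0, 0.07, 0, 0, 0, 0, 0]'

```text
time: 45.68
position: [557.9, -106.0, 18.4]
tool_rot: [0.698, 0.716, 0.001, 0.006]
ft_force: [-0.2, -6.1, 4.0]
width: 0.152
finger_force: 43.1
```

>>> jog_arm --plan '[0.003, 0, 0, 0, 0, 0, 0.008, 0, 0, 0, 0, 0, 0.014, 0, 0, 0, 0, 0, 0.021, 0, 0, 0, 0, 0, 0.028, 0, 0, 0, 0, 0, 0.035, 0, 0, 0, 0, 0, 0.042, 0, 0, 0, 0, 0, 0.049, 0, 0, 0, 0, 0, 0.056, 0, 0, 0, 0, 0, 0.063, 0, 0, 0, 0, 0, 0.068, 0, 0, 0, 0, 0, 0.07, 0, 0, 0, 0, 0]'

```text
time: 46.68
position: [556.2, -36.1, 18.2]
tool_rot: [0.698, 0.716, 0.001, 0.005]
ft_force: [-0.3, -6.9, 5.4]
width: 0.154
finger_force: 43.2
```

>>> jog_arm --plan '[0.003, 0, 0, 0, 0, 0, 0.008, 0, 0, 0, 0, 0, 0.014, 0, 0, 0, 0, 0, 0.021, 0, 0, 0, 0, 0, 0.028, 0, 0, 0, 0, 0, 0.035, 0, 0, 0, 0, 0, 0.042, 0, 0, 0, 0, 0, 0.049, 0, 0, 0, 0, 0, 0.056, 0, 0, 0, 0, 0, 0.063, 0, 0, 0, 0, 0, 0.068, 0, 0, 0, 0, 0, 0.07, 0, 0, 0, 0, 0]'

```text
time: 47.68
position: [554.6, 33.9, 18.0]
tool_rot: [0.698, 0.716, 0.001, 0.005]
ft_force: [0.3, -6.3, 5.5]
width: 0.149
finger_force: 43.3
```

>>> jog_arm --plan '[0.002, 0, 0, 0, 0, 0, 0.005, 0, 0, 0, 0, 0, 0.007, 0, 0, 0, 0, 0, 0.008, 0, 0, 0, 0, 0, 0.008, 0, 0, 0, 0, 0, 0.008, 0, 0, 0, 0, 0]'

```text
time: 48.18
position: [554.5, 41.6, 18.0]
tool_rot: [0.698, 0.716, 0.001, 0.005]
ft_force: [0.4, -5.2, 5.9]
width: 0.147
finger_force: 43.3
```

>>> jog_arm --plan '[0, 0, 0, 0, 0, 0, 0, 0, 0, 0, 0, 0, 0, 0, 0, 0, 0, 0, 0, 0, 0, 0, 0, 0, 0, 0, -0.02, 0, 0, 0, 0, 0, -0.05, 0, 0, 0, 0, 0, -0.09, 0, 0, 0, 0.03, 0, -0.13, 0, 0, 0, 0.06, 0, -0.16, 0, 0, 0, 0.09, 0, -0.18, 0, 0, 0, 0.1, 0, -0.18, 0, 0, 0, 0.1, 0, -0.18, 0, 0, 0]' --claw 0.2

```text
time: 49.18
position: [550.3, 146.1, 198.4]
tool_rot: [0.698, 0.717, 0.003, 0.004]
ft_force: [0.2, -0.2, 0.6]
width: 0.6
finger_force: 0.0
```

```bash
python3 - <<'E'
from h import *
b=camera("top");s=camera("scene")
for n,c in(("top",b),("scene",s)):
    for k in blobs(c,(8,200,150),(16,255,255),20):
        r=rect(c,k,32)
        if abs(r[0]-560)<40: print(n,"orange",r,"end y",cast(c,k.reshape(-1,2),32)[:,1].max().round(1))
    for k in blobs(c,(0,200,150),(3,255,255),60)+blobs(c,(177,200,150),(179,255,255),60):
        r=rect(c,k,216)
        if r[1]<0: print(n,"red",r)
cv2.imwrite("pics/m8.png",np.hstack([cv2.resize(b["color"][100:230,260:470],(390,240)),cv2.resize(s["color"][140:270,40:250],(390,240))])[:,:,::-1])
E
```

```text
top orange [554.8  16.1  85.4  14.9 -89. ] end y 58.8
top red [ 558.  -318.6   43.3   42.3  -88.7]
scene orange [556.2  18.7  95.1  19.6  87.1] end y 65.8
scene red [ 560.2 -317.2   45.1   44.9  -54.1]
```

View pics/m8.png

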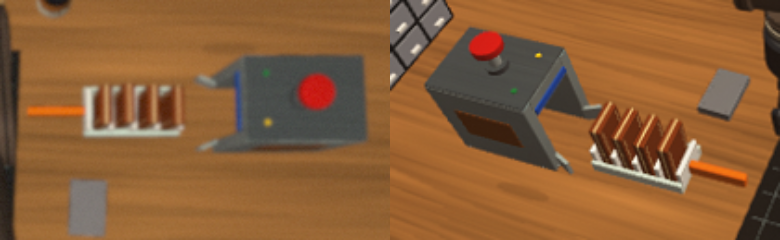

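The tray is out with its origin about 212 mm beyond the box centre. All four cases stand at (103..172,107), the plunger at (316,91) is up, and the gripper is clear.

```bash
python3 -c "
from station import *
print(sign_off())"
```

```text
the job is handed in; nothing more can be done
None
```

Job handed in: all four cases stand in the tray after the cycle (tray pushed fully home, plunger held on its stop for over 2 s and released, tray drawn back clear of the box); the hand-in returned no verdict.

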